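# Hang a display hook on the bench slat panel

## Robot

A 6-joint arm with a two-finger parallel gripper is mounted at the origin on the work surface. World frame = base frame: x ahead of the robot, y to its left, z up, the work surface at z = 0. Lengths are in mm, angles in degrees, forces in N, time in s.
With the tool pointing down it reaches from about 300 to 875 mm from the base axis. Payload 6.4 kg.
Tool frame: the origin (TCP) lies on the centre line of the jaws, within the pads' length; the fingertips stand 25 mm ahead of it and the grasp point (between the pads) lies 6 mm ahead of it; z points along the fingers, y is the direction in which the jaws open and shut (so a half turn about z gives the same grasp; the last joint's range is limited). The gripper opens to 88 mm and grips with 3 to 60 N. Pads are 18 mm wide; open, the fingers measure 123 mm over their backs; the gripper's body (75 mm by 187 mm) begins 45 mm behind the grasp point.
Start: joints at [-76.45, 10.359, 92.074, -0, 77.567, -11.82], TCP at [246.388, -519.552, 263.714] pointing down, gripper open.
Joint ranges: [-171.53, 171.53], [-51.25, 118.39], [17.06, 147.69], [-65.23, 245.23], [0, 150.52], [-178.68, 178.68]. Speed limits (degrees/s): [147.25, 147.25, 172.46, 180, 180, 180].

## Interface

Orientations are given as a 3x3 rotation matrix whose columns are the frame's x, y, z axes.
In Python, from rig import ctrl, vision gives the robot as it stands.
- The arm moves only by the tool apply_moves, never from a script. Its arguments are lists of equal length, an entry for each row: "turn": the turn, a rotation vector about the tool's x, y, z in rad, a list of three; "offset": the shift along the tool's x, y, z in mm, a list of three; "hand": the finger opening in mm, from 0 to 88.1. A call has 1 to 20 rows; each row is the pose to reach, as a shift and turn from the pose measured when the call began, along the tool's axes at that moment; what a row does not reach only later rows make up. A row lasts 1/12 s, in which the tool goes at most 41.7 mm and 7.16 degrees, less where a joint would pass 70% of its speed; a pose out of reach is approached as far as the arm can. A call with a gripper value outside its range is refused whole. The fingers move at their own pace and stop on an object; "squeeze" is the grip in N (left out, the last holds). Time passes only in rows, so rows that repeat a pose let the fingers close. It gives the time, the measured TCP pose, the force and the opening at its end, in the units of the state.
- ctrl.get_obs(): the state, without advancing time (a new reading comes with each control period).
- vision.camera(name): name is "scene" or "side" or "wrist"; returns the picture (384x512x3 uint8, red, green, blue); there is no depth.
- vision.camera_params(name): a dict with "camera_matrix" (3x3 intrinsics, pixels), "rvec" (rotation vector, rad) and "tvec" (3), from world to camera coordinates, as OpenCV has them. Camera axes: x right, y down, z forward; pixel columns grow to the right and rows downward; lengths in mm; the calibration is good to about 2 mm. A picture is of the moment at which its call begins: read the wrist's pose just before it. camera_params takes no time and is no camera call; for the wrist camera it gives the pose at the moment of the call.
- ctrl.job_done(): hands the job in, once; it reports no verdict.
The state is a dict: "clock": time; "joint_pos": joint angles; "qd": joint speeds; "tau": joint torques, N m; "ee_pos": TCP position; "tcp_rot": TCP orientation; "ft_force": force on the tool from outside, world axes, zero at the start; "ft_torque": the same for the moment, N m; "grip_width": finger opening in mm.
Only numpy, scipy, OpenCV 4.12 (cv2) and the standard library are available. Lean on these libraries where they do the work, as an engineer would, in place of code of your own. Each camera call takes 0.05 s, during which the arm holds its last target.

## Task

Pick up the steel hook with the upturned end and hang it in the middle of the top groove of the slat panel: tilt it so that its lip goes into the groove, then rotate it down until it sits fully home, back plate flat on the panel and bar level, and let go. Work gently and leave the other things on the bench alone.

Things in the scene. Friction and masses are not known exactly. Their poses are not given: they have to be found in the camera images.
- stand: Fixed dark steel stand with a grey slat panel facing its -x. Origin: bench level, below the middle of the panel's face; x into the panel, y along it, z up. Panel 340 mm long (6 mm end caps close the grooves), 31 mm thick (x 0 to 31), z 30 to 215 nominal. Two level grooves; the upper is the target, the lower (75 mm further down) holds 49 mm pegs at y = -125, 125. Base x 20 to 180.
- mouth (a point): Middle of the lower edge of the top groove's mouth at its NOMINAL height, on the face: (0, 0, 170) mm in the stand's frame. The panel is clamped on slotted uprights, so the real groove is up to 18 mm higher or lower than this point (not shown by any pose; find it by feel or by eye). The clamp is tight: the panel does not move under the work.
- hollow (a point): Point in the hollow of the top groove at nominal height, (14, 0, 186) mm in the stand's frame. Mouth 18 mm high; above it a 5 mm skin (x 0 to 5), with the hollow behind it. Hollow: x 5 to 23, from the mouth's lower edge to 32 mm above it, closed at back and top; the mouth's floor is flat to x = 23, solid below. Panel top 45 mm above the mouth's lower edge.
- hook: Bare-steel slat hook, about 0.2 kg, standing upright on the bench. Origin: middle of the back plate's bottom edge, rear side; z up, bar along -x. Plate x -5 to 0, 50 mm wide, z 0 to 51. A tongue 44 mm wide (z 46 to 51) runs back from its top to x = 12; a lip (x 8 to 12, as wide) rises from there to z = 68. Seated, the plate's rear lies on the panel face.
- hook_lip (a point): Top middle of the hook's lip, (10, 0, 68) mm in the hook's frame. It goes into the mouth only with the hook tilted, bar end up about 40 degrees, lip tip leading; then in and up behind the skin while the bar is turned down. Seated, the tongue lies on the mouth's lower edge (hook origin 46 mm below it), the lip stands behind the skin and the bar droops 2 to 3 degrees.
- hook_bar (a point): A grasp point on the hook's bar, (-75, 0, 9) mm in its frame. The bar is 12 mm wide (y), z 0 to 18, from the plate out to x = -130, where a 12 mm thick end rises to z = 37.
- bottle_a: Water bottle, 64 mm across, 200 mm tall, standing; origin at its underside. Leave alone.
- bottle_b: Second water bottle, same size. Leave alone.
- jar: Amber jar, 60 mm across, 75 mm tall; origin at its underside. Leave alone.
- tape: Roll of clear tape lying flat, 90 mm across, 24 mm high; origin at its underside. Leave alone.
- scale: White L-shaped photo scale lying flat, legs 100 and 85 mm (25 mm wide), 5 mm thick. Leave alone.
- pegarm: Short straight peg arm lying on the bench: plate 60 x 30 mm with a plain 90 mm round rod along -x and no lip. Not the hook to hang; leave alone.
Mind the look-alikes: they are no part of the job. Leave any black or brown look-alike of the hook alone.

How it is judged:
By the outcome, as a careful person would: the job done as asked, in the order asked, and still so for the second after the job is handed in, with the robot touching nothing.
It also fails if it takes over 64 s, if anything falls off the work surface, if the arm or the gripper's body presses on something with over 40 N, if the wrist force passes 120 N, or if a joint passes its speed limit or range.

## Working session

There is one attempt and no reset: what is moved stays moved. The work goes in short steps, Python scripts to look and compute and a tool call to move; the robot and the scene stay as the last step left them, time stands still between calls to the robot, and variables do not carry over. Pictures are saved under pics/ and viewed, and the job is handed in when it is done.

Besides the shell and the picture viewer there is one more tool, called in YAML: its name, and indented under it one key for each argument. apply_moves: Moves the arm, as the interface text tells. Its arguments: {"type":"object","properties":{"turn":{"type":"array"},"offset":{"type":"array"},"hand":{"type":"array"},"squeeze":{"type":"number"}},"required":["turn","offset","hand"]}

```bash
ls; mkdir -p pics; python3 - <<'E'
from rig import ctrl, vision
import cv2, numpy as np
o=ctrl.get_obs()
print(o)
for n in ["scene","side","wrist"]:
    p=vision.camera_params(n); im=vision.camera(n)
    cv2.imwrite(f"pics/{n}0.png",im[:,:,::-1]); 
    R=cv2.Rodrigues(np.array(p['rvec'],float))[0]; C=-R.T@np.array(p['tvec'],float).ravel()
    print(n,np.round(p['camera_matrix'],1).tolist(),C.round(1),R[2].round(3))
E
```

```text
pics
{'clock': 0.0, 'joint_pos': array([-7.64507801e+01,  1.03999671e+01,  9.21310630e+01, -1.12701624e-04,
        7.75677711e+01, -1.18190415e+01]), 'qd': array([ 0.04638404,  0.05096972,  0.02001024, -0.02245449, -0.04413311,
       -0.03122286]), 'tau': array([-1.20256202e-03, -4.33874416e+01, -3.41849256e+01,  7.00868270e-02,
        3.84139235e-02, -1.17958070e-04]), 'ee_pos': array([ 246.2575067 , -519.0548152 ,  262.83401386]), 'tcp_rot': array([[ 9.03572648e-01,  4.28434714e-01, -4.05862382e-04],
       [ 4.28434762e-01, -9.03571162e-01,  1.67596445e-03],
       [ 3.51315806e-04, -1.68824119e-03, -9.99998513e-01]]), 'ft_force': array([-1.21740921,  0.19325057, -0.22149346]), 'ft_torque': array([-0.00484133,  0.01417512, -0.00490471]), 'grip_width': 88.07520948997701}
scene [[365.9, 0.0, 258.9], [0.0, 365.9, 189.5], [0.0, 0.0, 1.0]] [ 767.4 -516.8  776.7] [-0.309  0.553 -0.773]
side [[474.2, 0.0, 257.1], [0.0, 474.2, 191.3], [0.0, 0.0, 1.0]] [-50.2 607.  896.1] [ 0.464 -0.583 -0.667]
wrist [[331.5, 0.0, 259.3], [0.0, 331.5, 191.1], [0.0, 0.0, 1.0]] [ 308.7 -489.2  383.8] [-0.243 -0.114 -0.963]
```

View pics/scene0.png

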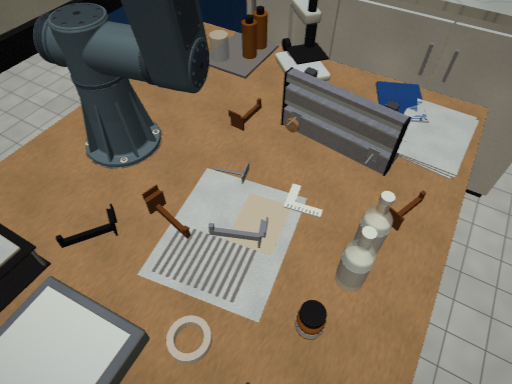

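View pics/side0.png

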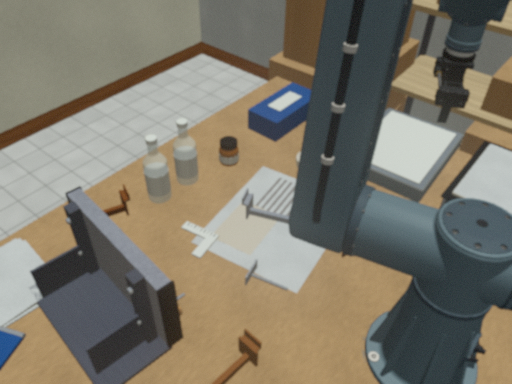

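View pics/wrist0.png

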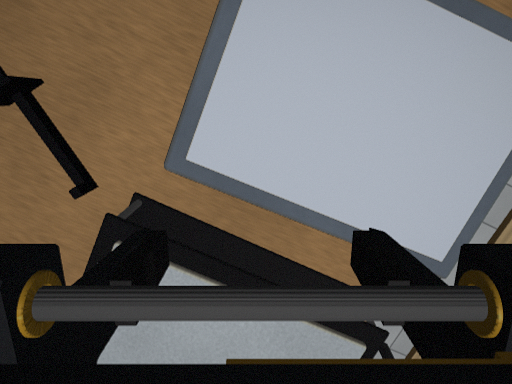

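Candidates: the grey piece at scene (240,232) is upright with a bar. The grey piece at (235,173) is small and is the peg arm. The brown ones are at (165,210), (245,115) and (408,210), and the black one is at (90,230). By its description the hook is the one at (240,232), so I'll check that in close crops.

```bash
python3 - <<'E'
import cv2
a=cv2.imread("pics/scene0.png"); b=cv2.imread("pics/side0.png")
cv2.imwrite("pics/c1.png",cv2.resize(a[150:260,180:310],None,fx=6,fy=5.4,interpolation=cv2.INTER_CUBIC)[:600,:800])
cv2.imwrite("pics/c2.png",cv2.resize(b[165:290,190:310],None,fx=4.8,fy=4.8,interpolation=cv2.INTER_CUBIC))
cv2.imwrite("pics/c3.png",cv2.resize(a[60:180,270:420],None,fx=5,fy=5,interpolation=cv2.INTER_CUBIC))
cv2.imwrite("pics/c4.png",cv2.resize(b[185:384,20:200],None,fx=3,fy=3,interpolation=cv2.INTER_CUBIC))
E
```

```text
(no output)
```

View pics/c1.png

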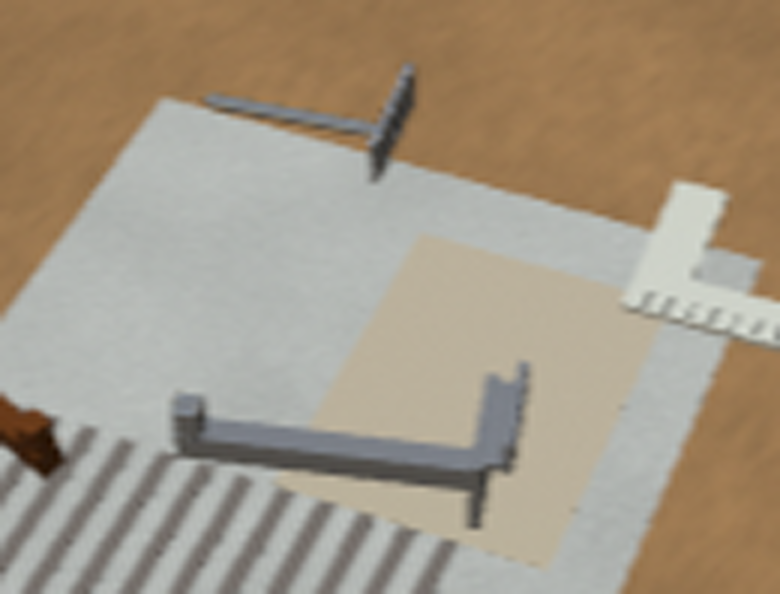

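View pics/c2.png

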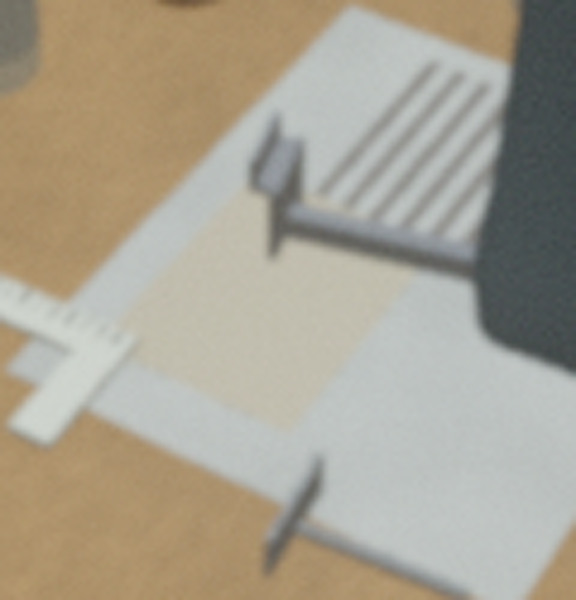

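View pics/c3.png

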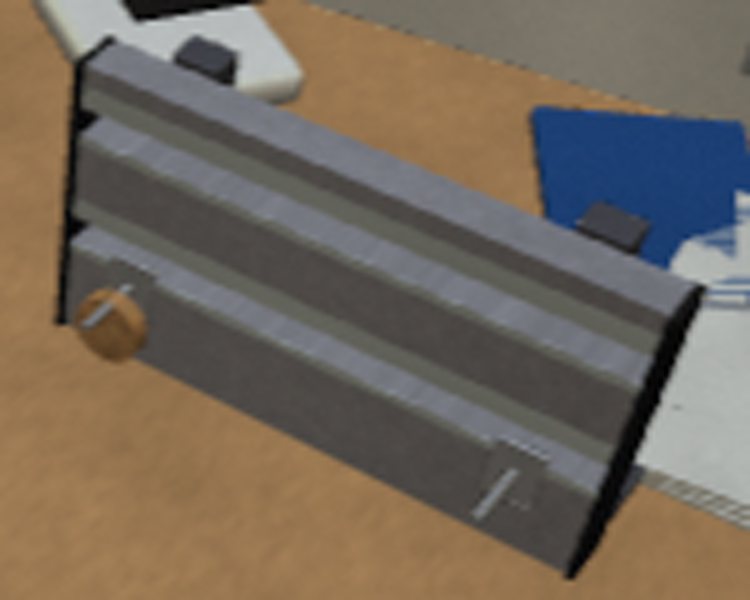

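View pics/c4.png

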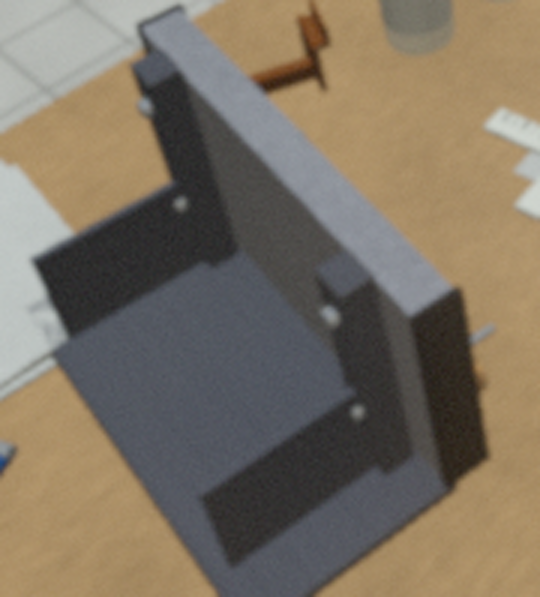

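```bash
cat > h.py <<'E'
from rig import ctrl, vision
import cv2, numpy as np
np.set_printoptions(suppress=True,precision=2)
def cam(n):
    p=vision.camera_params(n); K=np.array(p['camera_matrix'],float)
    R=cv2.Rodrigues(np.array(p['rvec'],float))[0]; t=np.array(p['tvec'],float).reshape(3,1)
    return K,R,t
def ray(c,uv):
    K,R,t=c; d=R.T@np.linalg.solve(K,[uv[0],uv[1],1]); return (-R.T@t).ravel(), d/np.linalg.norm(d)
def onz(c,uv,z):
    C,d=ray(c,uv); return C+d*(z-C[2])/d[2]
def tri(a,ua,b,ub):
    A,da=ray(a,ua);B,db=ray(b,ub)
    s=np.linalg.lstsq(np.c_[da,-db],B-A,rcond=None)[0]
    P,Q=A+s[0]*da,B+s[1]*db
    return (P+Q)/2,np.linalg.norm(P-Q)
def proj(c,P):
    K,R,t=c; q=K@(R@np.array(P,float).reshape(3,1)+t); return (q[:2]/q[2]).ravel()
E
cat > a.py <<'E'
from h import *
s=cam("scene"); d=cam("side")
pr={'frontR':((403.6,124.4),(81,188.3)),'backR':((411,117.6),(67.3,192.3)),'frontL':((286.4,73),(173.3,281.7)),'backL':((292.6,68),(157.7,291)),
'liptip_far':((267.3,217.6),None)}
for k,(a,b) in pr.items():
    if b: print(k,*tri(s,a,d,b))
c1=lambda u,v:(180+u/6,150+v/5.4)
for k,uv,z in [('barTopfar L',(205,422),18),('barTopfar R',(478,450),18),('barTopnear L',(205,445),18),('barnear R',(470,470),18),('end top',(190,403),37),('plate bot near',(475,525),0),('lip far',(524,365),68),('lip near',(508,470),68-0)]:
    print(k,onz(s,c1(*uv),z))
c3=lambda u,v:(270+u/5,60+v/5)
for k,uv,z in [('botR',(570,575),30),('botL',(62,322),30)]:
    print(k,onz(s,c3(*uv),z))
c2=lambda u,v:(190+u/4.8,165+v/4.8)
print('side plate bottom (z0)',onz(d,c2(273,258),0),'lip top far',onz(d,c2(277,115),68))
print('side lip', onz(d,c2(252,150),68))
E
python3 a.py
```

```text
frontR [734.68 243.9  200.89] 2.8737873730155377
backR [742.96 272.6  204.29] 4.164971181431218
frontL [394.61 288.93 202.4 ] 5.390348278254174
backL [399.29 320.23 202.67] 2.954238629437745
barTopfar L [ 430.3  -136.48   18.  ]
barTopfar R [534.6  -92.96  18.  ]
barTopnear L [ 437.3  -146.72   18.  ]
barnear R [ 537.07 -103.76   18.  ]
end top [ 427.8  -140.67   37.  ]
plate bot near [ 547.81 -117.99    0.  ]
lip far [543.81 -73.89  68.  ]
lip near [ 564.63 -123.75   68.  ]
botR [738.83 235.48  30.  ]
botL [401.59 279.82  30.  ]
side plate bottom (z0) [524.66 -73.58  -0.  ] lip top far [ 550.91 -107.37   68.  ]
side lip [542.73 -76.94  68.  ]
```

```bash
cat > ik.py <<'E'
import numpy as np
from scipy.spatial.transform import Rotation as Ro
def wrist(Rt,j1,j23):
    # R = Rz(j1)Ry(j23) Rz(j4)Ry(j5)Rz(j6+90)
    M=(Ro.from_euler('ZY',[j1,j23],degrees=True).inv()*Ro.from_matrix(Rt))
    e=M.as_euler('ZYZ',degrees=True); e[2]-=90
    return e, [e[0]-180 if e[0]>0 else e[0]+180,-e[1],e[2]+180]
E
python3 - <<'E'
from ik import *
from h import *
o=ctrl.get_obs();j=o['joint_pos'];print(wrist(o['tcp_rot'],j[0],j[1]+j[2]))
a=82.5
xs=np.array([np.cos(np.radians(a)),np.sin(np.radians(a)),0]);ys=np.array([-xs[1],xs[0],0]);S=np.c_[xs,ys,[0,0,1]]
for th in (0,20,40,45):
  Rh=S@Ro.from_euler('y',th,degrees=True).as_matrix()
  for f in (1,-1):
    Rt=np.c_[f*Rh[:,0],-f*Rh[:,1],-Rh[:,2]]
    print(th,f,[np.round(wrist(Rt,j1,105)[0],0).tolist() for j1 in (15,25)])
s=cam("scene")
print(onz(s,(185.8,231.5),20),onz(s,(165,210),20))
E
```

```text
(array([ -0.  ,  77.57, -11.82]), [np.float64(179.998931235828), np.float64(-77.56722550958585), np.float64(168.17932721734923)])
0 1 [[0.0, 75.0, 23.0], [0.0, 75.0, 33.0]]
0 -1 [[-0.0, 75.0, -158.0], [-0.0, 75.0, -148.0]]
20 1 [[-19.0, 83.0, 26.0], [-17.0, 86.0, 35.0]]
20 -1 [[-19.0, 83.0, -154.0], [-17.0, 86.0, -145.0]]
40 1 [[-36.0, 92.0, 27.0], [-33.0, 98.0, 35.0]]
40 -1 [[-36.0, 92.0, -153.0], [-33.0, 98.0, -145.0]]
45 1 [[-41.0, 94.0, 26.0], [-37.0, 101.0, 34.0]]
45 -1 [[-41.0, 94.0, -154.0], [-37.0, 101.0, -146.0]]
[ 377.06 -180.39   20.  ] [ 292.04 -155.07   20.  ]
```

```bash
cat > mv.py <<'E'
from h import *
from scipy.spatial.transform import Rotation as Ro
def to(P,Rt,pr=True):
    o=ctrl.get_obs(); R=o['tcp_rot']; off=R.T@(np.array(P)-o['ee_pos']); rv=Ro.from_matrix(R.T@Rt).as_rotvec()
    print('offset',off.round(1),'turn',rv.round(4),'deg',np.degrees(np.linalg.norm(rv)).round(1))
def Rh(yaw,th=0): return (Ro.from_euler('z',yaw,degrees=True)*Ro.from_euler('y',th,degrees=True)).as_matrix()
def Rt(yaw,th=0):
    H=Rh(yaw,th); return np.c_[-H[:,0],H[:,1],-H[:,2]]
E
python3 - <<'E'
from mv import *
to([462,-127,200],Rt(22.6))
E
```

```text
offset [ 362.9 -261.8   63.5] turn [ 0.   -0.   -3.09] deg 177.2
```

apply_moves:
  turn:
    - [0, 0, -0.12]
    - [0, 0, -0.24]
    - [0, 0, -0.36]
    - [0, 0, -0.48]
    - [0, 0, -0.6]
    - [0, 0, -0.72]
    - [0, 0, -0.84]
    - [0, 0, -0.96]
    - [0, 0, -1.08]
    - [0, 0, -1.2]
    - [0, 0, -1.32]
    - [0, 0, -1.44]
    - [0, 0, -1.56]
    - [0, 0, -1.68]
    - [0, 0, -1.8]
    - [0, 0, -1.92]
    - [0, 0, -2.04]
    - [0, 0, -2.16]
    - [0, 0, -2.28]
    - [0, 0, -2.4]
  offset:
    - [18, -13, 3]
    - [36, -26, 6]
    - [54, -39, 9]
    - [72, -52, 12]
    - [90, -65, 15]
    - [108, -78, 18]
    - [127, -91, 21]
    - [145, -104, 24]
    - [163, -117, 27]
    - [181, -130, 30]
    - [199, -143, 33]
    - [217, -157, 36]
    - [236, -170, 40]
    - [254, -183, 44]
    - [272, -196, 48]
    - [290, -209, 51]
    - [308, -222, 54]
    - [326, -235, 57]
    - [345, -248, 60]
    - [363, -262, 63]
  hand: [60, 60, 60, 60, 60, 60, 60, 60, 60, 60, 60, 60, 60, 60, 60, 60, 60, 60, 60, 60]

```text
clock: 1.82
ee_pos: [462.4, -125.8, 200.2]
tcp_rot: [[-0.957, 0.289, -0.0], [0.289, 0.957, 0.001], [0.001, 0.001, -1.0]]
ft_force: [0.2, 0.1, -1.1]
grip_width: 59.8
```

```bash
python3 - <<'E'
from mv import *
to([462,-127,200],Rt(22.6)); print(ctrl.get_obs()['joint_pos'])
E
```

```text
offset [ 0.  -1.3  0.2] turn [ 0.   -0.   -0.69] deg 39.4
[ -29.48    2.    109.06    0.06   69.   -102.72]
```

apply_moves:
  turn:
    - [0, 0, -0.12]
    - [0, 0, -0.24]
    - [0, 0, -0.36]
    - [0, 0, -0.48]
    - [0, 0, -0.6]
    - [0, 0, -0.69]
    - [0, 0, -0.69]
    - [0, 0, -0.69]
  offset:
    - [0, -1, 0]
    - [0, -1, 0]
    - [0, -1, 0]
    - [0, -1, 0]
    - [0, -1, 0]
    - [0, -1, 0]
    - [0, -1, 0]
    - [0, -1, 0]
  hand: [60, 60, 60, 60, 60, 60, 60, 60]

```text
clock: 2.48
ee_pos: [462.0, -126.6, 200.0]
tcp_rot: [[-0.923, -0.384, -0.001], [-0.384, 0.923, 0.002], [0.0, 0.002, -1.0]]
ft_force: [-0.6, 0.0, -0.1]
grip_width: 59.8
```

```bash
python3 - <<'E'
from mv import *
o=ctrl.get_obs(); print(o['joint_pos'],o['ee_pos'])
c=cam("wrist"); im=vision.camera("wrist"); cv2.imwrite("pics/w1.png",im[:,:,::-1])
cv2.imwrite("pics/w1b.png",cv2.resize(im[:,:,::-1],(800,600),interpolation=cv2.INTER_CUBIC))
np.savez("w1.npz",K=c[0],R=c[1],t=c[2])
E
```

```text
[ -29.6     2.    109.08    0.06   69.   -142.21] [ 461.97 -126.65  200.04]
```

View pics/w1b.png

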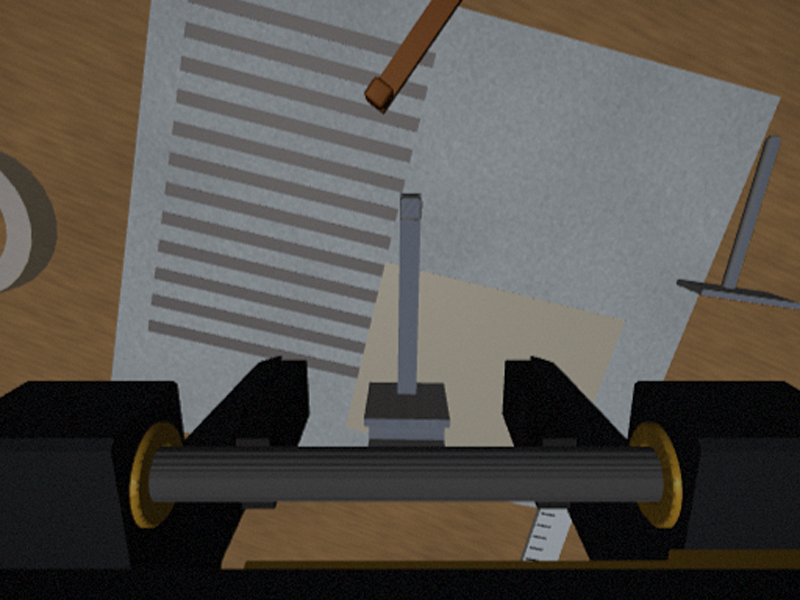

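```bash
python3 - <<'E'
from h import *
f=np.load("w1.npz"); c=(f['K'],f['R'],f['t'])
im=cv2.imread("pics/w1.png")
g=cv2.GaussianBlur(cv2.cvtColor(im,cv2.COLOR_BGR2GRAY).astype(np.float32),(0,0),0.7)
L=[];Rr=[]
for r in range(145,246,5):
    d=np.diff(g[r,250:275]); a=np.argmin(d[:12]); b=np.argmax(d[8:])+8
    L.append((250+a+.5,r));Rr.append((250+b+.5,r))
pl=np.array([onz(c,u,18) for u in L]);prr=np.array([onz(c,u,18) for u in Rr])
w=np.linalg.norm((pl-prr)[:,:2],axis=1); print('w',w)
m=((pl+prr)/2)[:,:2]; m=m[np.abs(w-12)<3]
v=cv2.fitLine(m.astype(np.float32),cv2.DIST_HUBER,0,.01,.01).ravel(); print(v, np.degrees(np.arctan2(v[1],v[0])))
s=1/1.5625
print('plate front at bar top',onz(c,(408*s,393*s),18),'plate top front L,R',onz(c,(365*s,418*s),51),onz(c,(449*s,418*s),51), 'front bottom L,R',onz(c,(370*s,383*s),51),onz(c,(443*s,383*s),51))
print('end top far edge',onz(c,(411*s,196*s),37), onz(c,(412*s,219*s),37))
E
```

```text
w [11.87 11.92 11.97 12.02 12.07 11.18 12.17 12.22 12.27 12.32 12.37 12.42
 12.48 11.56 11.61 11.66 11.71 11.77 11.82 11.87  7.95]
[   0.93    0.37  477.45 -117.61] 21.664673
plate front at bar top [533.33 -94.21  18.  ] plate top front L,R [ 542.76 -117.43   51.  ] [524.14 -72.61  51.  ] front bottom L,R [ 521.21 -122.85   51.  ] [505.33 -84.66  51.  ]
end top far edge [ 417.11 -141.19   37.  ] [ 428.28 -135.91   37.  ]
```

```bash
python3 - <<'E'
import cv2
a=cv2.imread("pics/w1.png")
cv2.imwrite("pics/w1c.png",cv2.resize(a[115:305,210:310],None,fx=5,fy=3.1,interpolation=cv2.INTER_CUBIC))
E
```

```text
(no output)
```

View pics/w1c.png

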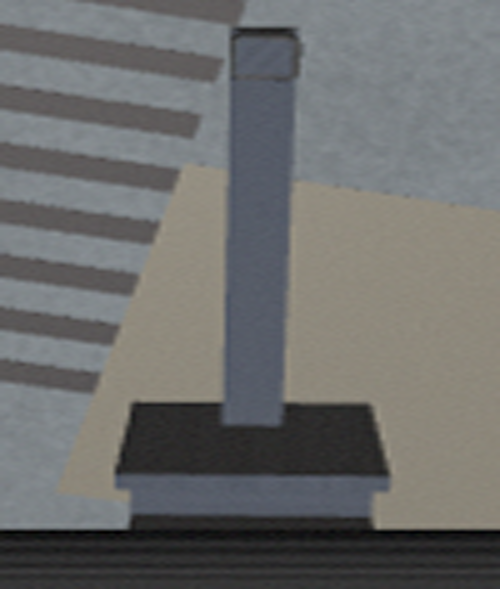

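```bash
python3 - <<'E'
from mv import *
to([459.3,-124.8,28],Rt(22.2))
E
```

```text
offset [  1.8   2.5 172.1] turn [ 0.   -0.    0.01] deg 0.4
```

apply_moves:
  turn:
    - [0, 0, 0.007]
    - [0, 0, 0.007]
    - [0, 0, 0.007]
    - [0, 0, 0.007]
    - [0, 0, 0.007]
    - [0, 0, 0.007]
    - [0, 0, 0.007]
    - [0, 0, 0.007]
    - [0, 0, 0.007]
    - [0, 0, 0.007]
  offset:
    - [1, 1, 30]
    - [1.8, 2.5, 60]
    - [1.8, 2.5, 90]
    - [1.8, 2.5, 115]
    - [1.8, 2.5, 135]
    - [1.8, 2.5, 150]
    - [1.8, 2.5, 162]
    - [1.8, 2.5, 169]
    - [1.8, 2.5, 172]
    - [1.8, 2.5, 172]
  hand: [60, 60, 60, 60, 60, 60, 60, 60, 60, 60]

```text
clock: 3.37
ee_pos: [459.0, -124.7, 27.7]
tcp_rot: [[-0.926, -0.377, -0.002], [-0.377, 0.926, 0.002], [0.001, 0.002, -1.0]]
ft_force: [-0.1, -0.2, 0.1]
grip_width: 60.2
```

```bash
python3 - <<'E'
from mv import *
to([459.3,-124.8,28],Rt(22.2))
im=vision.camera("wrist"); cv2.imwrite("pics/w2.png",im[:,:,::-1])
E
```

```text
offset [-0.2 -0.2 -0.3] turn [ 0. -0. -0.] deg 0.2
```

View pics/w2.png

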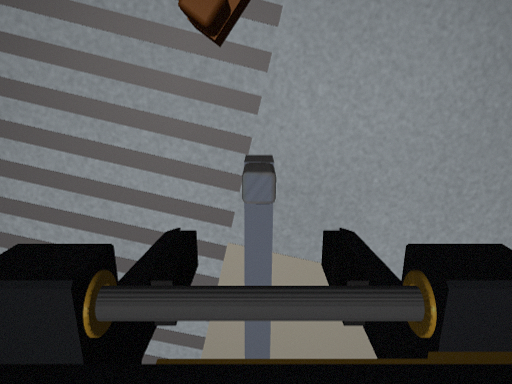

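The bar is centred between the fingers (column 259, with the fingers at 197 and 322). Next I close on it.

apply_moves:
  turn:
    - [0, 0, 0]
    - [0, 0, 0]
    - [0, 0, 0]
    - [0, 0, 0]
    - [0, 0, 0]
    - [0, 0, 0]
    - [0, 0, 0]
    - [0, 0, 0]
  offset:
    - [0, 0, 0]
    - [0, 0, 0]
    - [0, 0, 0]
    - [0, 0, 0]
    - [0, 0, 0]
    - [0, 0, 0]
    - [0, 0, 0]
    - [0, 0, 0]
  hand: [30, 12, 5, 5, 5, 5, 5, 5]
  squeeze: 35

```text
clock: 4.08
ee_pos: [459.5, -125.0, 28.4]
tcp_rot: [[-0.926, -0.377, -0.0], [-0.377, 0.926, 0.001], [-0.0, 0.001, -1.0]]
ft_force: [-1.0, 0.4, -0.4]
grip_width: 11.8
```

apply_moves:
  turn:
    - [0, 0, 0]
    - [0, 0, 0]
    - [0, 0, 0]
    - [0, 0, 0]
    - [0, 0, 0]
    - [0, 0, 0]
    - [0, 0, 0]
    - [0, 0, 0]
    - [0, 0, 0]
  offset:
    - [0, 0, -5]
    - [0, 0, -20]
    - [0, 0, -45]
    - [0, 0, -75]
    - [0, 0, -105]
    - [0, 0, -135]
    - [0, 0, -160]
    - [0, 0, -170]
    - [0, 0, -170]
  hand: [5, 5, 5, 5, 5, 5, 5, 5, 5]

```text
clock: 4.83
ee_pos: [460.8, -125.8, 200.8]
tcp_rot: [[-0.926, -0.377, 0.004], [-0.377, 0.926, -0.001], [-0.003, -0.003, -1.0]]
ft_force: [0.4, -0.5, -2.3]
grip_width: 11.7
```

```bash
python3 - <<'E'
from mv import *
print(ctrl.get_obs()['ft_force'],ctrl.get_obs()['ft_torque'])
im=vision.camera("scene"); cv2.imwrite("pics/s3.png",im[:,:,::-1])
im=im[:,:,::-1]
cv2.imwrite("pics/s3a.png",cv2.resize(im[60:130,275:350],None,fx=8,fy=8,interpolation=cv2.INTER_CUBIC))
cv2.imwrite("pics/s3b.png",cv2.resize(im[95:180,350:420],None,fx=7,fy=7,interpolation=cv2.INTER_CUBIC))
E
```

```text
[ 0.38 -0.47 -2.34] [ 0.07 -0.02 -0.  ]
```

View pics/s3.png

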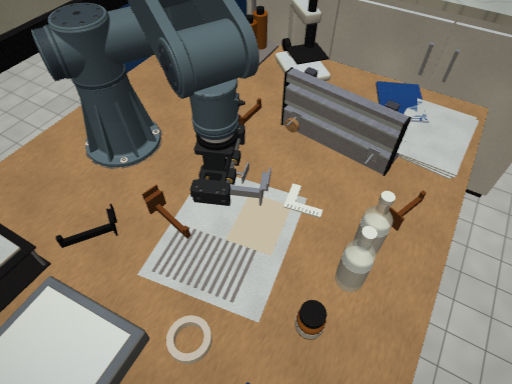

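View pics/s3a.png

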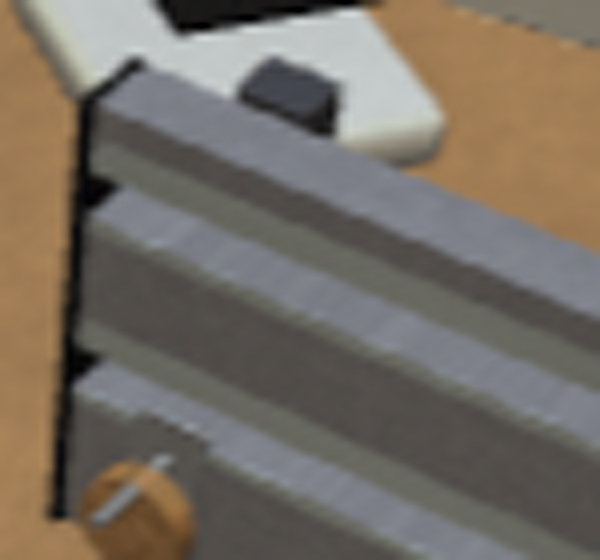

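View pics/s3b.png

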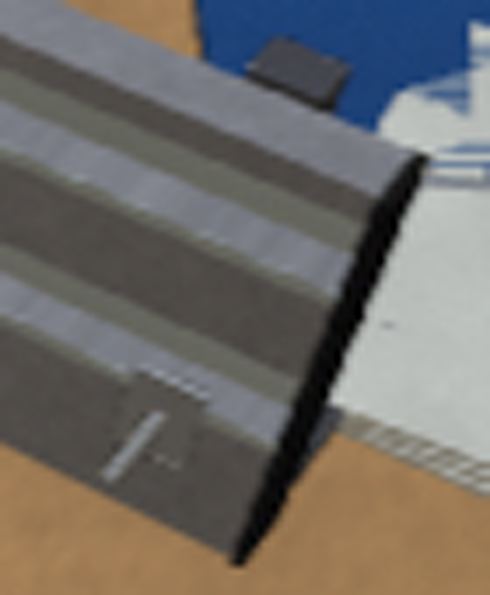

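```bash
python3 - <<'E'
from mv import *
from ik import wrist
for th,j1,j23 in ((-30,-8,100),(-20,-4,105),(-15,-2,105),(-10,0,105),(0,6,105),(20,10,105),(40,16,105)):
    print(th,wrist(Rt(82.5,th),j1,j23)[0].round(1))
o=ctrl.get_obs();print(wrist(o['tcp_rot'],o['joint_pos'][0],sum(o['joint_pos'][1:3]))[0],o['joint_pos'])
E
```

```text
-30 [  30.4   81.6 -185.5]
-20 [  20.7   74.7 -182. ]
-15 [  15.5   74.1 -178.7]
-10 [  10.3   73.9 -175.3]
0 [   0.    75.  -166.5]
20 [ -19.2   81.7 -158.6]
40 [ -36.2   92.8 -152.5]
[   0.06   68.7  -141.74] [ -29.59    1.7   109.56    0.06   68.7  -141.74]
```

```bash
python3 - <<'E'
from mv import *
from ik import wrist
print(wrist(Rt(55,-30),-7,105)[0].round(1))
to([495,166,331],Rt(55,-30))
E
```

```text
[  29.6   63.2 -162.8]
offset [-142.5  256.6 -132.1] turn [-0.15 -0.51 -0.56] deg 44.2
```

apply_moves:
  turn:
    - [0, -0.03, -0.03]
    - [-0.02, -0.07, -0.08]
    - [-0.04, -0.12, -0.14]
    - [-0.05, -0.18, -0.2]
    - [-0.07, -0.24, -0.26]
    - [-0.09, -0.3, -0.32]
    - [-0.1, -0.35, -0.38]
    - [-0.12, -0.4, -0.44]
    - [-0.13, -0.45, -0.5]
    - [-0.15, -0.51, -0.56]
    - [-0.15, -0.51, -0.56]
    - [-0.15, -0.51, -0.56]
    - [-0.15, -0.51, -0.56]
  offset:
    - [-5, 10, -15]
    - [-15, 30, -35]
    - [-30, 55, -55]
    - [-45, 82, -75]
    - [-60, 110, -92]
    - [-78, 140, -107]
    - [-95, 170, -118]
    - [-112, 200, -126]
    - [-128, 230, -130]
    - [-138, 248, -132]
    - [-142, 256, -132]
    - [-142, 256, -132]
    - [-142, 256, -132]
  hand: [5, 5, 5, 5, 5, 5, 5, 5, 5, 5, 5, 5, 5]

```text
clock: 5.97
ee_pos: [494.2, 164.9, 329.0]
tcp_rot: [[-0.499, -0.818, 0.285], [-0.709, 0.575, 0.409], [-0.498, 0.002, -0.867]]
ft_force: [-0.3, 0.2, -2.7]
grip_width: 11.5
```

```bash
python3 - <<'E'
from mv import *
o=ctrl.get_obs(); print(o['joint_pos'],o['ee_pos'])
c=cam("wrist"); im=vision.camera("wrist"); cv2.imwrite("pics/w4.png",im[:,:,::-1])
cv2.imwrite("pics/w4b.png",cv2.resize(im[:,:,::-1],(800,600),interpolation=cv2.INTER_CUBIC))
np.savez("w4.npz",K=c[0],R=c[1],t=c[2]); print((-c[1].T@c[2]).ravel(),c[1][2])
E
```

```text
[  -9.88  -12.81  111.63   28.72   70.04 -162.07] [494.17 164.86 329.02]
[425.44  67.19 399.51] [ 0.41  0.58 -0.7 ]
```

View pics/w4b.png

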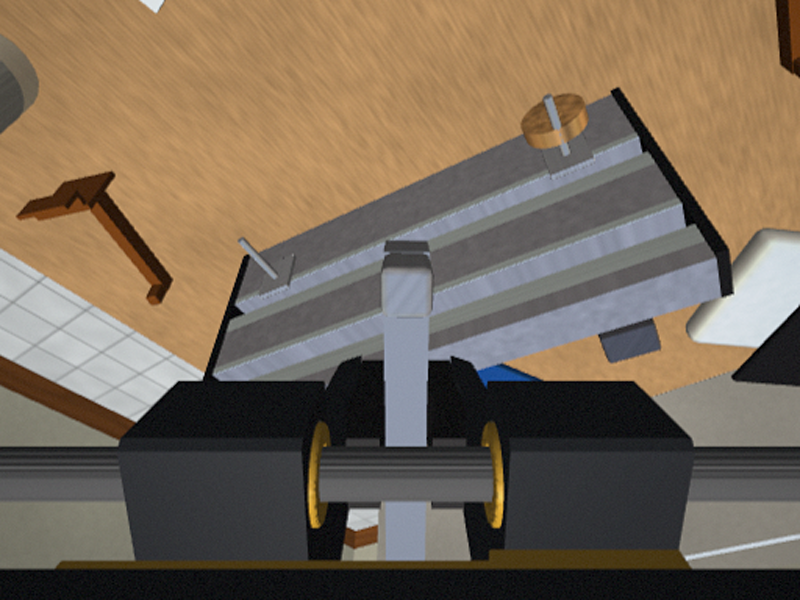

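```bash
python3 - <<'E'
import cv2
a=cv2.imread("pics/w4.png")
cv2.imwrite("pics/w4r.png",cv2.resize(a[50:200,290:470],None,fx=4.4,fy=4,interpolation=cv2.INTER_CUBIC)[:600,:800])
cv2.imwrite("pics/w4l.png",cv2.resize(a[140:250,125:265],None,fx=5,fy=5,interpolation=cv2.INTER_CUBIC))
E
```

```text
(no output)
```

View pics/w4r.png

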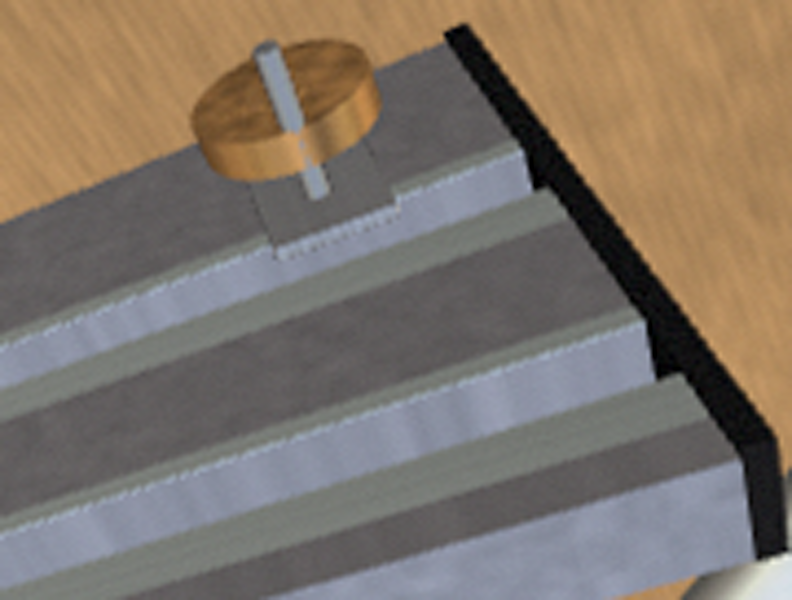

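View pics/w4l.png

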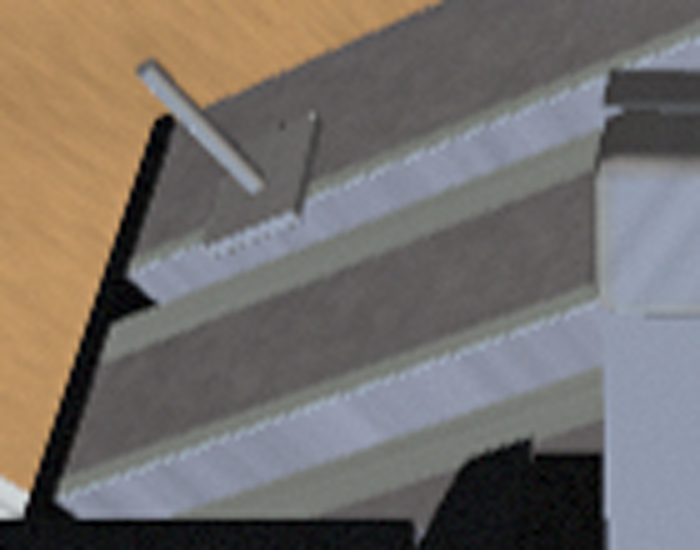

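```bash
cat > panel.py <<'E'
from h import *
from scipy.optimize import least_squares
f=np.load("w4.npz"); c=(f['K'],f['R'],f['t'])
r=lambda u,v:(290+u/4.4,50+v/4); l=lambda u,v:(125+u/5,140+v/5)
obs=[(45,r(642,322)),(45,r(0,532)),(45,l(60,495)),(45,l(598,300)),(120,r(522,152)),(120,r(0,345)),(120,l(132,275)),(120,l(700,35)),
(0,r(740,462)),(0,r(130,598)),(185,r(450,42)),(185,r(0,225)),(185,l(205,105)),(185,l(440,3)),(27,r(683,375)),(27,r(0,600))]
def hit(p,uv):
    a,d,T=p; C,dr=ray(c,uv); n=np.array([-np.sin(a),np.cos(a),0]) # n into panel, a = direction of line along world +x-ish
    n0=np.array([np.cos(a),np.sin(a),0])
    s=(d-C@n0)/(dr@n0); return C+s*dr
def res(p): return [hit(p,u)[2]-(p[2]-h) for h,u in obs]
p0=[np.radians(82.5),.131*564.6+.991*266.4,202]
s=least_squares(res,p0,loss='soft_l1'); p=s.x
J=s.jac; cov=np.linalg.inv(J.T@J)
print('yaw',np.degrees(p[0]),'d',p[1],'T',p[2],'sd',np.degrees(cov[0,0]**.5),cov[1,1]**.5,cov[2,2]**.5); print('res',np.array(res(p)))
ys=np.array([-np.sin(p[0]),np.cos(p[0]),0])
for n,u in (('R inner',r(642,322)),('R2',r(522,152)),('L inner',l(60,495)),('L2',l(132,275)),('R top',r(740,462))):
    h=hit(p,u); print(n,h,h@ys)
E
python3 panel.py
```

```text
yaw 82.41193502994231 d 344.7444007695222 T 203.57021045863786 sd 0.1136670450797039 1.6103338850529212 1.6760122299215579
res [ -0.3   -0.86  -0.09  -0.1   -0.57  -1.88   1.31  -1.08   1.19 -11.26
   0.37   0.72  -0.65   0.8    0.96   4.  ]
R inner [395.98 295.04 158.27] -353.552864875142
R2 [395.94 295.04  83.  ] -353.50959424215023
L inner [734.51 249.94 158.48] -695.0749433201114
L2 [733.53 250.07  84.88] -694.0807084277944
R top [396.12 295.02 204.76] -353.6907657666532
```

```bash
sed -i 's/r(130,598)/r(268,597)/; s/r(0,600)/r(0,590)/' panel.py; sed -i "s/^p0/p0/" panel.py; cat >> panel.py <<'E'
m=-524.2; n0=np.array([np.cos(p[0]),np.sin(p[0]),0]); print('mid face',n0*p[1]+ys*m,'mouth z',p[2]-45)
# green/dark
print(hit(p,r(715,420)),hit(p,r(130,598)))
E
python3 panel.py
```

```text
yaw 82.40746977277249 d 344.46231983456295 T 204.06418831388552 sd 0.11388676453943977 1.5461282406261019 1.3851776432173182
res [-0.46 -1.01 -0.22 -0.24 -0.63 -1.92  1.29 -1.12  0.97 -0.03  0.41  0.77
 -0.57  0.87  0.78  0.6 ]
R inner [396.02 294.72 158.61] -353.6087223061364
R2 [395.98 294.73  83.44] -353.56551113470675
L inner [734.04 249.66 158.85] -694.6205918537362
L2 [733.06 249.8   85.36] -693.6279609574258
R top [396.16 294.7  205.03] -353.7464336884838
mid face [565.12 272.18   0.  ] mouth z 159.06418831388552
[395.51 294.79 192.59] [507.16 279.91 192.61]
```

```bash
cat > plan.py <<'E'
import numpy as np, heapq
boxes=np.array([(0,-200,31,0),(23,0,31,32),(0,32,31,45),(0,18,5,32)],float)
def sdf(P):
    d=np.full(P.shape[:-1],1e9)
    for x0,z0,x1,z1 in boxes:
        q=np.stack([np.abs(P[...,0]-(x0+x1)/2)-(x1-x0)/2,np.abs(P[...,1]-(z0+z1)/2)-(z1-z0)/2],-1)
        d=np.minimum(d,np.linalg.norm(np.maximum(q,0),axis=-1)+np.minimum(q.max(-1),0))
    return d
poly=[(-5,-46),(0,-46),(0,0),(12,0),(12,22),(8,22),(8,5),(-5,5)]
S=[]
for a,b in zip(poly,poly[1:]+poly[:1]):
    n=int(np.ceil(np.hypot(b[0]-a[0],b[1]-a[1])/0.7)); t=np.arange(n)/n
    S+= [(a[0]+(b[0]-a[0])*k,a[1]+(b[1]-a[1])*k) for k in t]
S+=[(-40,21+10*k) for k in range(20)]
S=np.array(S)
def clear(qx,qz,th):
    t=np.radians(th);R=np.array([[np.cos(t),np.sin(t)],[-np.sin(t),np.cos(t)]])
    W=S@R.T; Q=np.stack(np.broadcast_arrays(qx,qz),-1)
    return sdf(Q[...,None,:]+W).min(-1)
if __name__=="__main__":
    X=np.arange(-40,3.01,.5);Z=np.arange(-20,14.01,.5);TH=np.arange(-2.5,60.1,1.25)
    C=np.stack([clear(X[:,None],Z[None,:],t) for t in TH])
    for i in range(0,len(TH),4):
        k=C[i][X>-14].max(); 
    g=(0,int(np.argmin(abs(X+2))),int(np.argmin(abs(Z-.5)))); print('goal clr',C[g])
    # widest path from goal to far start (Qx=-40)
    best=np.full(C.shape,-9.);par={};h=[(-1e3,0,g)];best[g]=1e3
    pen=lambda v:min(v,3.0)
    done=np.zeros(C.shape,bool)
    # cost: integral of 1/(clear)^2 
    cost=np.full(C.shape,1e18);cost[g]=0;h=[(0,g)]
    W=1/np.clip(C+0.6,0.05,3)**3
    W[C<-0.5]=np.inf
    while h:
        c,n=heapq.heappop(h)
        if done[n]:continue
        done[n]=1
        if X[n[1]]<=-34 and 38<=TH[n[0]]<=46: end=n;break
        for di in(-1,0,1):
         for dj in(-1,0,1):
          for dk in(-1,0,1):
            m=(n[0]+di,n[1]+dj,n[2]+dk)
            if min(m)<0 or m[0]>=C.shape[0] or m[1]>=C.shape[1] or m[2]>=C.shape[2] or done[m]:continue
            st=np.sqrt(di*di+dj*dj+dk*dk)
            v=c+W[m]*st
            if v<cost[m]: cost[m]=v;par[m]=n;heapq.heappush(h,(v,m))
    p=[];n=end
    while n!=g: p.append(n);n=par[n]
    p.append(g)
    for n in p: print(TH[n[0]],X[n[1]],Z[n[2]],C[n].round(2))
E
python3 plan.py
```

```text
goal clr -0.006491818805455907
45.0 -34.0 5.5 11.34
45.0 -33.5 5.5 10.91
45.0 -33.0 5.5 10.48
45.0 -32.5 5.5 10.05
45.0 -32.0 5.5 9.63
45.0 -31.5 5.5 9.22
45.0 -31.0 5.5 8.83
45.0 -30.5 5.5 8.44
45.0 -30.0 5.5 8.06
45.0 -29.5 5.5 7.7
45.0 -29.0 5.5 7.35
45.0 -28.5 5.5 6.99
45.0 -28.0 5.5 6.64
45.0 -27.5 5.5 6.28
45.0 -27.0 5.5 5.94
45.0 -26.5 5.5 5.58
45.0 -26.0 5.5 5.23
45.0 -25.5 5.5 4.87
45.0 -25.0 5.5 4.52
45.0 -24.5 5.5 4.17
45.0 -24.0 5.5 3.81
45.0 -23.5 5.5 3.46
45.0 -23.0 5.5 3.16
45.0 -22.5 5.5 2.9
45.0 -22.0 5.5 2.72
45.0 -21.5 5.5 2.62
45.0 -21.0 5.5 2.6
45.0 -20.5 5.5 2.6
45.0 -20.0 5.5 2.6
45.0 -19.5 5.5 2.6
45.0 -19.0 5.5 2.6
45.0 -18.5 5.5 2.6
45.0 -18.0 5.5 2.6
45.0 -17.5 5.5 2.6
45.0 -17.0 5.5 2.6
45.0 -16.5 5.5 2.6
45.0 -16.0 5.5 2.61
45.0 -15.5 5.5 2.7
45.0 -15.0 6.0 2.43
45.0 -14.5 6.0 2.5
45.0 -14.0 6.5 2.5
45.0 -13.5 7.0 2.51
45.0 -13.0 7.5 2.51
45.0 -12.5 8.0 2.51
45.0 -12.0 8.5 2.51
45.0 -11.5 9.0 2.51
45.0 -11.0 9.5 2.52
43.75 -10.5 10.0 2.34
42.5 -10.0 10.0 2.22
41.25 -9.5 10.0 2.14
40.0 -9.0 10.0 2.29
38.75 -8.5 10.0 2.48
37.5 -8.0 10.0 2.57
36.25 -7.5 9.5 2.4
35.0 -7.5 9.5 2.62
33.75 -7.0 9.0 2.33
32.5 -7.0 9.0 2.55
31.25 -7.0 9.0 2.41
30.0 -6.5 8.5 2.5
28.75 -6.5 8.5 2.49
27.5 -6.0 8.0 2.46
26.25 -6.0 8.0 2.56
25.0 -5.5 7.5 2.43
23.75 -5.5 7.5 2.62
22.5 -5.0 7.0 2.41
21.25 -5.0 7.0 2.65
20.0 -4.5 6.5 2.4
18.75 -4.5 6.5 2.64
17.5 -4.5 6.5 2.4
16.25 -4.0 6.0 2.64
15.0 -4.0 6.0 2.41
13.75 -3.5 5.5 2.65
12.5 -3.0 5.0 2.4
11.25 -3.0 5.0 2.66
10.0 -2.5 4.5 2.42
8.75 -2.5 4.5 2.64
7.5 -2.0 4.0 2.43
6.25 -2.0 4.0 2.44
5.0 -2.0 3.5 2.29
3.75 -2.0 3.0 2.01
2.5 -2.0 2.5 1.69
1.25 -1.5 2.0 1.55
0.0 -1.5 1.5 1.5
-1.25 -2.0 1.0 0.52
-2.5 -2.0 0.5 -0.01
```

```bash
cat > tgt.py <<'E'
from mv import *
MID=np.array([565.1,272.2]); MZ=159.06; YAW=82.4; TC=np.array([-84.9,-0.2,-17.6])
def tgt(qx,qz,th,qy=0):
    H=Rh(YAW,th); S=Rh(YAW,0)
    P=np.array([MID[0],MID[1],MZ])+S@[qx,qy,qz]+H@TC
    return P,Rt(YAW,th)
def go(qx,qz,th): 
    P,R=tgt(qx,qz,th); print((qx,qz,th),P.round(1)); to(P,R)
def where():
    o=ctrl.get_obs(); R=o['tcp_rot']; H=np.c_[-R[:,0],R[:,1],-R[:,2]]; S=Rh(YAW,0)
    q=S.T@(o['ee_pos']-H@TC-np.array([MID[0],MID[1],MZ])); e=Ro.from_matrix(S.T@H).as_euler('ZYX',degrees=True)
    print('clk',round(o['clock'],2),'Q',q.round(2),'yaw/th/roll',e.round(2),'F stand',(S.T@o['ft_force']).round(2),'M',(S.T@o['ft_torque']).round(2),'grip',round(o['grip_width'],1)); return q,e
if __name__=="__main__":
    import sys
    where()
    for a in sys.argv[1:]: go(*map(float,a.split(',')))
E
python3 tgt.py -90,40,45 -50,5.5,45
python3 - <<'E'
from mv import *
from ik import wrist
print(wrist(Rt(82.4,45),12,105)[0])
E
```

```text
clk 6.02 Q [-58.56  25.9  228.15] yaw/th/roll [-27.55 -29.94   0.06] F stand [ 0.32 -0.4  -2.59] M [0.11 0.3  0.01] grip 11.7
(-90.0, 40.0, 45.0) [543.8 111.1 246.6]
offset [ 54.6 -71.1  64.2] turn [ 0.07  1.28 -0.51] deg 79.1
(-50.0, 5.5, 45.0) [549.1 150.8 212.1]
offset [ 41.1 -52.6 111.8] turn [ 0.07  1.28 -0.51] deg 79.1
[ -41.82   92.64 -155.63]
```

apply_moves:
  turn:
    - [0, 0.1, -0.04]
    - [0.01, 0.2, -0.08]
    - [0.02, 0.3, -0.12]
    - [0.02, 0.4, -0.16]
    - [0.03, 0.5, -0.2]
    - [0.03, 0.6, -0.24]
    - [0.04, 0.7, -0.28]
    - [0.045, 0.8, -0.32]
    - [0.05, 0.9, -0.36]
    - [0.055, 1.0, -0.4]
    - [0.06, 1.1, -0.44]
    - [0.065, 1.2, -0.48]
    - [0.07, 1.28, -0.51]
    - [0.07, 1.28, -0.51]
    - [0.07, 1.28, -0.51]
  offset:
    - [4, -5, 5]
    - [8, -11, 10]
    - [13, -16, 15]
    - [17, -22, 20]
    - [21, -27, 25]
    - [25, -33, 30]
    - [29, -38, 35]
    - [34, -44, 40]
    - [38, -49, 45]
    - [42, -55, 50]
    - [46, -60, 55]
    - [50, -66, 60]
    - [54.6, -71, 64]
    - [54.6, -71, 64]
    - [54.6, -71, 64]
  hand: [5, 5, 5, 5, 5, 5, 5, 5, 5, 5, 5, 5, 5, 5, 5]
  squeeze: 58

```text
clock: 7.27
ee_pos: [543.6, 110.9, 244.9]
tcp_rot: [[-0.095, -0.991, -0.095], [-0.702, 0.135, -0.699], [0.706, 0.0, -0.709]]
ft_force: [0.9, -0.5, -1.5]
grip_width: 11.5
```

```bash
python3 tgt.py -50,5.5,45; python3 - <<'E'
from mv import *
print(ctrl.get_obs()['joint_pos'])
for n in("scene","side"):
    im=vision.camera(n)[:,:,::-1]; cv2.imwrite(f"pics/{n}5.png",im)
    if n=="side": cv2.imwrite("pics/side5c.png",cv2.resize(im[150:350,60:260],None,fx=3,fy=3,interpolation=cv2.INTER_CUBIC))
E
```

```text
clk 7.27 Q [-90.13   0.03  38.43] yaw/th/roll [-0.12 44.89  0.02] F stand [-0.39 -0.99 -1.54] M [-0.07 -0.62 -0.04] grip 11.5
(-50.0, 5.5, 45.0) [549.1 150.8 212.1]
offset [-51.6  -0.1  -5.2] turn [ 0.  0. -0.] deg 0.2
[  18.16   25.41   85.22  -39.44   92.23 -147.42]
```

View pics/scene5.png

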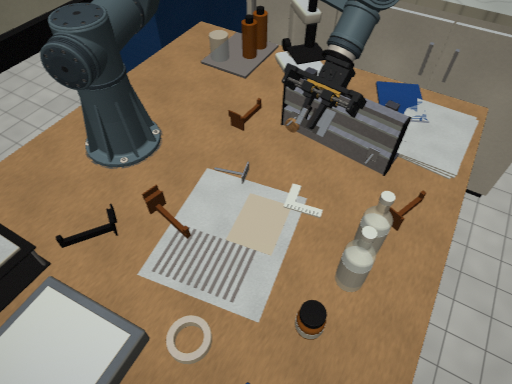

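View pics/side5.png

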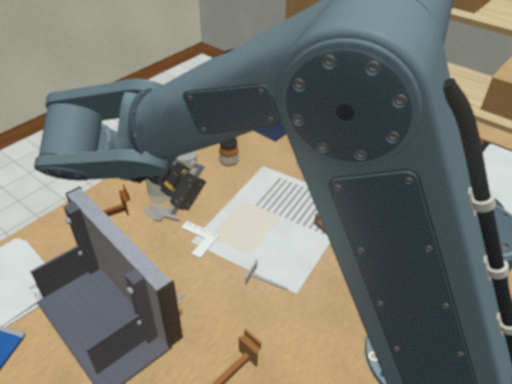

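apply_moves:
  turn:
    - [0, 0, 0]
    - [0, 0, 0]
    - [0, 0, 0]
    - [0, 0, 0]
    - [0, 0, 0]
  offset:
    - [-13, 0, -1]
    - [-26, 0, -3]
    - [-42, 0, -4.5]
    - [-51.6, 0, -5.2]
    - [-51.6, 0, -5.2]
  hand: [5, 5, 5, 5, 5]

```text
clock: 7.78
ee_pos: [549.3, 152.2, 213.0]
tcp_rot: [[-0.096, -0.991, -0.093], [-0.703, 0.134, -0.698], [0.704, -0.002, -0.71]]
ft_force: [0.5, 0.3, -4.1]
grip_width: 11.7
```

```bash
python3 tgt.py -30,5.5,45; python3 - <<'E'
from mv import *
from tgt import *
H=Rh(YAW,45); 
for n in("scene",):
    im=vision.camera(n)[:,:,::-1].copy(); cv2.imwrite(f"pics/{n}6.png",im)
    cv2.imwrite("pics/s6c.png",cv2.resize(im[60:180,270:420],None,fx=5,fy=5,interpolation=cv2.INTER_CUBIC))
E
```

```text
clk 7.78 Q [-48.41  -0.18   6.65] yaw/th/roll [-0.2  44.76 -0.15] F stand [ 0.35 -0.48 -4.11] M [-0.   -0.6   0.03] grip 11.7
(-30.0, 5.5, 45.0) [551.7 170.6 212.1]
offset [-13.8   0.  -12.5] turn [-0.  0. -0.] deg 0.3
```

View pics/s6c.png

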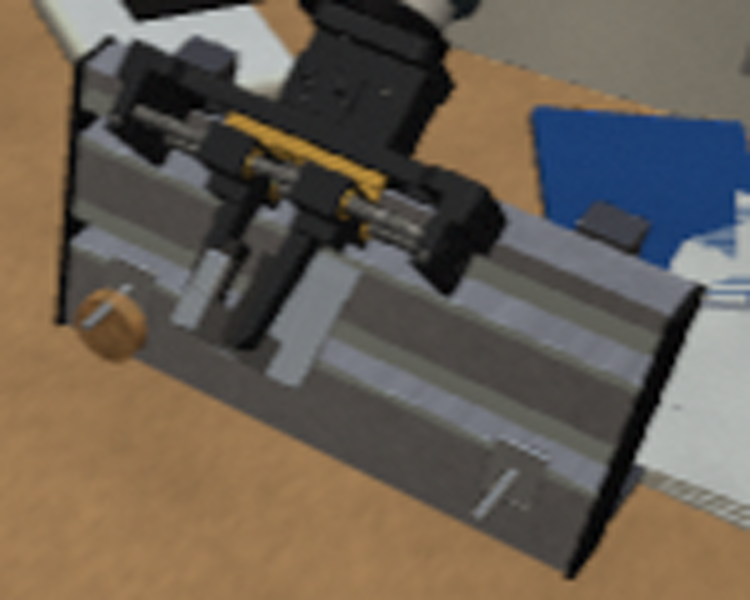

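```bash
python3 - <<'E'
from tgt import *
q,e=where(); S=Rh(YAW,0); c=cam("scene")
H=S@Ro.from_euler('ZYX',e,degrees=True).as_matrix()
O=np.array([*MID,MZ])+S@q
for p in [(-5,-25,-46),(0,-25,-46),(-5,25,-46),(-5,-25,5),(-5,25,5),(12,-22,22),(12,22,22),(-130,0,-28)]:
    u=proj(c,O+H@np.array(p,float)); print(p,u,(u-[270,60])*5)
for p in [(0,-170,45),(0,170,45),(0,-170,0),(0,170,0),(0,-170,-140),(0,170,-140)]:
    u=proj(c,np.array([*MID,MZ])+S@np.array(p,float)); print('panel',p,u,(u-[270,60])*5)
E
```

```text
clk 7.83 Q [-49.13  -0.47   7.41] yaw/th/roll [-0.23 44.8  -0.19] F stand [-0.58  0.56 -2.77] M [-0.08 -0.63 -0.01] grip 11.8
(-5, -25, -46) [328.92 136.49] [294.6  382.44]
(0, -25, -46) [329.41 136.77] [297.06 383.86]
(-5, 25, -46) [312.43 128.48] [212.15 342.38]
(-5, -25, 5) [338.39 118.31] [341.96 291.53]
(-5, 25, 5) [321.54 110.58] [257.71 252.9 ]
(12, -22, 22) [342.04 113.06] [360.2  265.32]
(12, 22, 22) [327.32 106.43] [286.59 232.17]
(-130, 0, -28) [309.22 116.67] [196.11 283.35]
panel (0, -170, 45) [403.66 122.12] [668.28 310.6 ]
panel (0, 170, 45) [287.08  71.91] [85.41 59.54]
panel (0, -170, 0) [397.95 136.13] [639.75 380.65]
panel (0, 170, 0) [285.98  85.86] [ 79.89 129.3 ]
panel (0, -170, -140) [382.68 173.6 ] [563.41 568.02]
panel (0, 170, -140) [282.97 123.86] [ 64.86 319.31]
```

```bash
python3 tgt.py -30,5.5,45 -18,5.5,45
```

```text
clk 7.83 Q [-49.13  -0.47   7.41] yaw/th/roll [-0.23 44.8  -0.19] F stand [-0.58  0.56 -2.77] M [-0.08 -0.63 -0.01] grip 11.8
(-30.0, 5.5, 45.0) [551.7 170.6 212.1]
offset [-14.9   0.3 -12.4] turn [-0.  0. -0.] deg 0.3
(-18.0, 5.5, 45.0) [553.3 182.5 212.1]
offset [-23.4   0.3 -20.9] turn [-0.  0. -0.] deg 0.3
```

apply_moves:
  turn:
    - [0, 0, 0]
    - [0, 0.003, 0]
    - [0, 0.003, 0]
    - [0, 0.003, 0]
    - [0, 0.003, 0]
    - [0, 0.003, 0]
  offset:
    - [-7, 0.3, -6]
    - [-15, 0.3, -12.4]
    - [-18, 0.3, -15.5]
    - [-21, 0.3, -18.5]
    - [-23.4, 0.3, -20.9]
    - [-23.4, 0.3, -20.9]
  hand: [5, 5, 5, 5, 5, 5]

```text
clock: 8.33
ee_pos: [553.5, 183.1, 212.4]
tcp_rot: [[-0.096, -0.991, -0.092], [-0.701, 0.133, -0.701], [0.707, -0.003, -0.707]]
ft_force: [0.9, 0.4, -2.3]
grip_width: 11.5
```

```bash
python3 tgt.py -18,12,45 -16,5.5,45; python3 - <<'E'
from mv import *
for n in("scene","wrist"):
    im=vision.camera(n)[:,:,::-1].copy(); cv2.imwrite(f"pics/{n}7.png",im)
    if n=="scene": cv2.imwrite("pics/s7c.png",cv2.resize(im[80:160,290:370],None,fx=7,fy=7,interpolation=cv2.INTER_CUBIC))
E
```

```text
clk 8.33 Q [-17.35  -0.31   5.75] yaw/th/roll [-0.23 44.98 -0.23] F stand [ 0.48 -0.83 -2.25] M [-0.05 -0.62 -0.02] grip 11.5
(-18.0, 12.0, 45.0) [553.3 182.5 218.6]
offset [ 4.9  0.1 -4. ] turn [-0.  0. -0.] deg 0.2
(-16.0, 5.5, 45.0) [553.6 184.5 212.1]
offset [-1.1  0.1 -0.8] turn [-0.  0. -0.] deg 0.2
```

View pics/s7c.png

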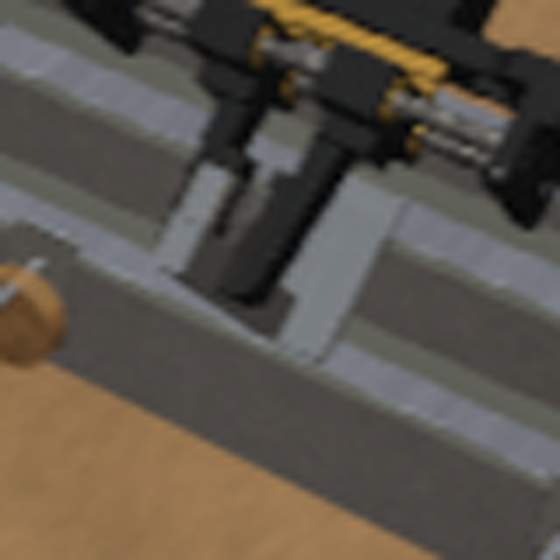

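View pics/wrist7.png

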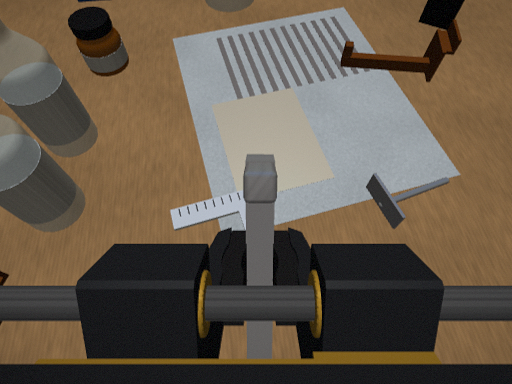

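apply_moves:
  turn:
    - [0, 0, 0]
    - [0, 0, 0]
    - [0, 0, 0]
  offset:
    - [0.7, 0, -0.7]
    - [1.4, 0, -1.4]
    - [1.4, 0, -1.4]
  hand: [5, 5, 5]

```text
clock: 8.68
ee_pos: [553.5, 182.4, 214.6]
tcp_rot: [[-0.097, -0.991, -0.093], [-0.701, 0.134, -0.701], [0.707, -0.003, -0.708]]
ft_force: [-0.5, -0.4, -2.2]
grip_width: 11.6
```

```bash
python3 tgt.py
```

```text
clk 8.68 Q [-18.08  -0.44   7.97] yaw/th/roll [-0.28 44.97 -0.24] F stand [-0.49  0.45 -2.2 ] M [-0.   -0.64 -0.  ] grip 11.6
```

apply_moves:
  turn:
    - [0, 0, 0]
    - [0, 0, 0]
    - [0, 0, 0]
  offset:
    - [0.5, 0, -0.9]
    - [1.0, 0, -1.8]
    - [1.0, 0, -1.8]
  hand: [5, 5, 5]

```text
clock: 8.93
ee_pos: [553.7, 182.9, 216.9]
tcp_rot: [[-0.097, -0.991, -0.092], [-0.701, 0.134, -0.7], [0.707, -0.003, -0.708]]
ft_force: [0.5, 0.2, -2.7]
grip_width: 11.6
```

```bash
python3 tgt.py
```

```text
clk 8.93 Q [-17.48  -0.64  10.32] yaw/th/roll [-0.31 44.95 -0.28] F stand [ 0.23 -0.44 -2.68] M [-0.07 -0.59 -0.02] grip 11.6
```

```bash
python3 tgt.py -17.5,5.5,45 -11,5.5,45
```

```text
clk 8.93 Q [-17.48  -0.64  10.32] yaw/th/roll [-0.31 44.95 -0.28] F stand [ 0.23 -0.44 -2.68] M [-0.07 -0.59 -0.02] grip 11.6
(-17.5, 5.5, 45.0) [553.4 183.  212.1]
offset [-3.4  0.3  3.4] turn [-0.  0. -0.] deg 0.2
(-11.0, 5.5, 45.0) [554.3 189.4 212.1]
offset [-8.   0.4 -1.2] turn [-0.  0. -0.] deg 0.2
```

apply_moves:
  turn:
    - [0, 0, 0]
    - [-0.003, 0, -0.003]
    - [-0.003, 0, -0.003]
    - [-0.003, 0, -0.003]
    - [-0.003, 0, -0.003]
  offset:
    - [-1.7, 0.3, 1.7]
    - [-3.4, 0.4, 3.4]
    - [-5, 0.6, 1.8]
    - [-6.5, 0.6, 0.3]
    - [-7, 0.6, -0.2]
  hand: [5, 5, 5, 5, 5]

```text
clock: 9.35
ee_pos: [553.5, 184.5, 213.5]
tcp_rot: [[-0.095, -0.99, -0.099], [-0.695, 0.138, -0.706], [0.713, 0.001, -0.701]]
ft_force: [-2.7, -19.2, 4.0]
grip_width: 11.4
```

```bash
python3 tgt.py
```

```text
clk 9.35 Q [-16.38  -0.27   6.26] yaw/th/roll [-0.23 45.48  0.12] F stand [-19.35   0.17   4.02] M [0.01 2.39 0.08] grip 11.4
```

```bash
python3 tgt.py -19,7,45 -19,10,45 -19,12,45
```

```text
clk 9.35 Q [-16.38  -0.27   6.26] yaw/th/roll [-0.23 45.48  0.12] F stand [-19.35   0.17   4.02] M [0.01 2.39 0.08] grip 11.4
(-19.0, 7.0, 45.0) [553.2 181.5 213.6]
offset [ 2.2 -0.1  2.1] turn [ 0.   -0.01 -0.  ] deg 0.6
(-19.0, 10.0, 45.0) [553.2 181.5 216.6]
offset [ 4.4 -0.1 -0. ] turn [ 0.   -0.01 -0.  ] deg 0.6
(-19.0, 12.0, 45.0) [553.2 181.5 218.6]
offset [ 5.8 -0.1 -1.4] turn [ 0.   -0.01 -0.  ] deg 0.6
```

apply_moves:
  turn:
    - [0, -0.008, 0]
    - [0, -0.008, 0]
    - [0, -0.008, 0]
    - [0, -0.008, 0]
  offset:
    - [2.2, 0, 2.1]
    - [4.4, 0, 0]
    - [5.4, 0, -1.0]
    - [5.4, 0, -1.0]
  hand: [5, 5, 5, 5]

```text
clock: 9.68
ee_pos: [553.3, 181.9, 218.4]
tcp_rot: [[-0.097, -0.991, -0.098], [-0.701, 0.137, -0.7], [0.707, 0.001, -0.707]]
ft_force: [0.6, 0.9, -2.6]
grip_width: 11.5
```

```bash
python3 tgt.py
```

```text
clk 9.68 Q [-18.52  -0.4   11.82] yaw/th/roll [-0.25 44.97  0.06] F stand [ 1.02 -0.49 -2.56] M [-0.08 -0.61 -0.06] grip 11.5
```

Free at 11.8. I'll keep going up in small steps.

apply_moves:
  turn:
    - [0, 0, 0]
    - [0, 0, 0]
    - [0, 0, 0]
  offset:
    - [0.7, 0, -0.7]
    - [1.2, 0, -1.2]
    - [1.2, 0, -1.2]
  hand: [5, 5, 5]

```text
clock: 9.93
ee_pos: [553.2, 182.5, 219.9]
tcp_rot: [[-0.096, -0.991, -0.097], [-0.701, 0.137, -0.7], [0.706, 0.001, -0.708]]
ft_force: [0.7, 1.6, -4.5]
grip_width: 11.2
```

```bash
python3 tgt.py
```

```text
clk 9.93 Q [-17.95  -0.16  13.3 ] yaw/th/roll [-0.19 44.93  0.08] F stand [ 1.68 -0.52 -4.54] M [-0.11 -0.87  0.03] grip 11.2
```

apply_moves:
  turn:
    - [0, 0, 0]
    - [0, 0, 0]
    - [0, 0, 0]
  offset:
    - [0.7, 0, -0.7]
    - [0.7, 0, -0.7]
    - [0.7, 0, -0.7]
  hand: [5, 5, 5]

```text
clock: 10.18
ee_pos: [553.1, 182.8, 220.5]
tcp_rot: [[-0.095, -0.991, -0.097], [-0.702, 0.136, -0.699], [0.706, 0.001, -0.708]]
ft_force: [0.9, 2.3, -5.5]
grip_width: 11.7
```

```bash
python3 tgt.py
```

```text
clk 10.18 Q [-17.63   0.02  13.98] yaw/th/roll [-0.15 44.9   0.11] F stand [ 2.44 -0.53 -5.53] M [-0.05 -0.96  0.06] grip 11.7
```

```bash
python3 - <<'E'
from mv import *
im=vision.camera("wrist")[:,:,::-1].copy(); cv2.imwrite("pics/wrist8.png",im)
a=[cv2.imread(f"pics/{n}.png")[140:290,225:295] for n in("w2","w4","wrist7","wrist8")]
cv2.imwrite("pics/cmp.png",cv2.resize(np.hstack(a),None,fx=2.8,fy=4,interpolation=cv2.INTER_CUBIC))
E
```

```text
(no output)
```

View pics/cmp.png

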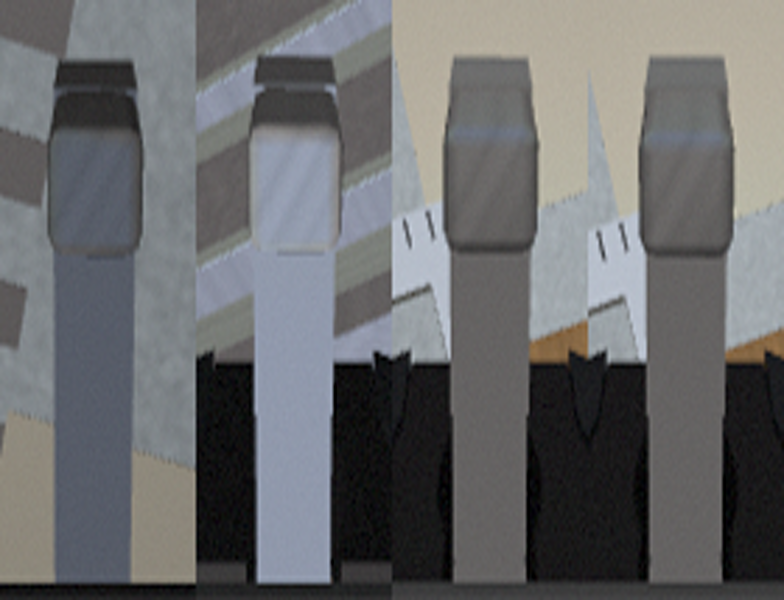

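```bash
sed -i 's/^MID=.*YAW=82.4/MID=np.array([565.1,272.2])-0.4*np.array([.132,.991]); MZ=164.2; YAW=82.4/' tgt.py; python3 tgt.py -17,5.5,45 -15,6,45 -12.5,8,45
```

```text
clk 10.23 Q [-17.24   0.02   8.82] yaw/th/roll [-0.15 44.9   0.11] F stand [ 2.8   0.4  -4.57] M [-0.05 -0.99 -0.06] grip 11.4
(-17.0, 5.5, 45.0) [553.4 183.1 217.3]
offset [-2.5 -0.2  2. ] turn [ 0.  0. -0.] deg 0.3
(-15.0, 6.0, 45.0) [553.7 185.1 217.8]
offset [-3.5 -0.2  0.3] turn [ 0.  0. -0.] deg 0.3
(-12.5, 8.0, 45.0) [554.  187.5 219.8]
offset [-3.9 -0.2 -2.9] turn [ 0.  0. -0.] deg 0.3
```

apply_moves:
  turn:
    - [0, 0, 0]
    - [0, 0.002, 0]
    - [0, 0.002, 0]
    - [0, 0.002, 0]
  offset:
    - [-2.5, -0.2, 2]
    - [-3.5, -0.2, 0.5]
    - [-3.9, -0.2, -2.0]
    - [-3.9, -0.2, -2.8]
  hand: [5, 5, 5, 5]

```text
clock: 10.57
ee_pos: [554.2, 187.7, 220.2]
tcp_rot: [[-0.096, -0.991, -0.097], [-0.7, 0.136, -0.701], [0.707, 0.001, -0.707]]
ft_force: [-0.4, -0.5, -2.7]
grip_width: 11.7
```

```bash
python3 tgt.py -11,9.5,45 -9,10,40
```

```text
clk 10.57 Q [-12.39  -0.41   8.35] yaw/th/roll [-0.18 45.03  0.07] F stand [-0.56  0.38 -2.73] M [ 0.03 -0.58  0.01] grip 11.7
(-11.0, 9.5, 45.0) [554.2 189.  221.3]
offset [-0.2  0.2 -1.8] turn [ 0. -0. -0.] deg 0.2
(-9.0, 10.0, 40.0) [554.  187.2 215.3]
offset [-3.1  0.2  3.8] turn [ 0.   -0.09 -0.  ] deg 5.0
```

apply_moves:
  turn:
    - [0, 0, 0]
    - [0, -0.03, 0]
    - [0, -0.06, 0]
    - [0, -0.087, 0]
    - [0, -0.087, 0]
  offset:
    - [-0.2, 0.2, -1.8]
    - [-1.2, 0.2, 0]
    - [-2.2, 0.2, 2]
    - [-3.1, 0.2, 3.8]
    - [-3.1, 0.2, 3.8]
  hand: [5, 5, 5, 5, 5]

```text
clock: 10.98
ee_pos: [554.1, 186.5, 215.8]
tcp_rot: [[-0.105, -0.991, -0.088], [-0.76, 0.137, -0.635], [0.641, -0.0, -0.767]]
ft_force: [0.2, 0.1, -2.5]
grip_width: 11.3
```

```bash
python3 tgt.py -7.5,9.5,35 -6.5,8.5,30 -6,8,27.5
```

```text
clk 10.98 Q [-9.63 -0.58 10.68] yaw/th/roll [-0.3  39.89 -0.  ] F stand [ 0.09 -0.2  -2.51] M [-0.05 -0.57  0.02] grip 11.3
(-7.5, 9.5, 35.0) [553.7 185.4 208. ]
offset [-4.2  0.2  6.7] turn [ 0.   -0.09 -0.  ] deg 4.9
(-6.5, 8.5, 30.0) [553.5 183.7 199.9]
offset [-8.1  0.2 14. ] turn [ 0.   -0.17 -0.  ] deg 9.9
(-6.0, 8.0, 27.5) [553.4 183.1 195.8]
offset [-10.3   0.2  17.5] turn [ 0.   -0.22 -0.  ] deg 12.4
```

apply_moves:
  turn:
    - [0, -0.043, 0]
    - [0, -0.087, 0]
    - [0, -0.13, 0]
    - [0, -0.173, 0]
    - [0, -0.173, 0]
  offset:
    - [-2.1, 0.2, 3.3]
    - [-4.2, 0.3, 6.7]
    - [-6.1, 0.3, 10.3]
    - [-8.1, 0.4, 14]
    - [-8.1, 0.4, 14]
  hand: [5, 5, 5, 5, 5]

```text
clock: 11.4
ee_pos: [553.2, 182.6, 200.2]
tcp_rot: [[-0.121, -0.99, -0.069], [-0.859, 0.139, -0.494], [0.498, -0.0, -0.867]]
ft_force: [0.0, 0.1, -2.4]
grip_width: 11.2
```

```bash
python3 tgt.py -5.5,7.5,25 -4.5,6.5,20 -4,6,15
```

```text
clk 11.4 Q [-7.59 -0.44  8.93] yaw/th/roll [-0.4  29.89 -0.03] F stand [ 0.12 -0.01 -2.44] M [-0.05 -0.41  0.01] grip 11.2
(-5.5, 7.5, 25.0) [553.4 182.7 191.6]
offset [-4.3 -0.1  7.4] turn [ 0.   -0.09 -0.01] deg 4.9
(-4.5, 6.5, 20.0) [553.3 182.3 183.2]
offset [-8.2 -0.1 14.9] turn [ 0.   -0.17 -0.01] deg 9.9
(-4.0, 6.0, 15.0) [553.3 182.  175.2]
offset [-11.9  -0.1  22. ] turn [ 0.   -0.26 -0.01] deg 14.9
```

apply_moves:
  turn:
    - [0, -0.043, -0.003]
    - [0, -0.086, -0.006]
    - [0, -0.13, -0.007]
    - [0, -0.173, -0.007]
    - [0, -0.173, -0.007]
  offset:
    - [-2.2, 0.3, 3.7]
    - [-4.3, 0.3, 7.4]
    - [-6.3, 0.3, 11.1]
    - [-8.2, 0.3, 14.9]
    - [-8.2, 0.3, 14.9]
  hand: [5, 5, 5, 5, 5]

```text
clock: 11.82
ee_pos: [552.6, 181.3, 183.1]
tcp_rot: [[-0.125, -0.991, -0.049], [-0.931, 0.134, -0.338], [0.342, 0.003, -0.94]]
ft_force: [-0.5, -0.3, -2.2]
grip_width: 11.5
```

```bash
python3 tgt.py -4,6,15 -2.5,4.5,10 -2,3.5,5
```

```text
clk 11.82 Q [-5.53  0.47  6.44] yaw/th/roll [-0.03 19.99  0.19] F stand [-0.32  0.44 -2.21] M [-0.09 -0.29  0.05] grip 11.5
(-4.0, 6.0, 15.0) [553.3 182.  175.2]
offset [-3.4 -0.6  7.2] turn [ 0.   -0.09 -0.  ] deg 5.0
(-2.5, 4.5, 10.0) [553.5 183.4 166.1]
offset [-7.9 -0.6 15.3] turn [ 0.   -0.17 -0.  ] deg 10.0
(-2.0, 3.5, 5.0) [553.6 184.4 157.6]
offset [-11.8  -0.6  22.9] turn [ 0.   -0.26 -0.  ] deg 15.0
```

apply_moves:
  turn:
    - [0, -0.043, 0]
    - [0, -0.087, 0]
    - [0, -0.13, 0]
    - [0, -0.174, 0]
    - [0, -0.174, 0]
  offset:
    - [-1.9, -0.3, 3.6]
    - [-3.8, -0.3, 7.2]
    - [-6.2, -0.3, 11.3]
    - [-8.3, -0.3, 15.3]
    - [-8.3, -0.3, 15.3]
  hand: [5, 5, 5, 5, 5]

```text
clock: 12.23
ee_pos: [552.6, 183.0, 165.5]
tcp_rot: [[-0.132, -0.991, -0.028], [-0.976, 0.135, -0.173], [0.175, 0.005, -0.985]]
ft_force: [0.7, 0.4, -3.0]
grip_width: 11.4
```

```bash
python3 tgt.py -2,3.5,5 -1.5,2.5,2.5 -1.5,1.5,0
```

```text
clk 12.23 Q [-3.02  0.51  3.72] yaw/th/roll [-0.1  10.09  0.27] F stand [ 0.53 -0.64 -3.01] M [-0.06 -0.15  0.03] grip 11.4
(-2.0, 3.5, 5.0) [553.6 184.4 157.6]
offset [-2.9 -0.8  7.5] turn [ 0.01 -0.09 -0.  ] deg 5.1
(-1.5, 2.5, 2.5) [553.7 185.5 152.8]
offset [-4.8 -0.8 12. ] turn [ 0.   -0.13 -0.  ] deg 7.6
(-1.5, 1.5, 0.0) [553.8 186.1 148.1]
offset [-6.3 -0.8 16.5] turn [ 0.   -0.18 -0.  ] deg 10.1
```

apply_moves:
  turn:
    - [0.004, -0.045, 0]
    - [0.004, -0.089, 0]
    - [0.004, -0.11, 0]
    - [0.004, -0.132, 0]
    - [0.004, -0.132, 0]
  offset:
    - [-1.5, -0.6, 3.6]
    - [-2.9, -0.6, 7.3]
    - [-3.8, -0.6, 9.5]
    - [-4.8, -0.6, 11.8]
    - [-4.8, -0.6, 11.8]
  hand: [5, 5, 5, 5, 5]

```text
clock: 12.65
ee_pos: [553.4, 184.6, 152.7]
tcp_rot: [[-0.134, -0.991, -0.008], [-0.99, 0.135, -0.045], [0.046, 0.002, -0.999]]
ft_force: [-0.5, -5.2, -1.9]
grip_width: 11.3
```

```bash
python3 tgt.py -1.5,1.5,0 -1.8,0.5,-2
```

```text
clk 12.65 Q [-2.41  0.    2.23] yaw/th/roll [-0.13  2.62  0.1 ] F stand [-5.22 -0.23 -1.92] M [-0.15  0.51  0.04] grip 11.3
(-1.5, 1.5, 0.0) [553.8 186.1 148.1]
offset [-1.8 -0.2  4.6] turn [ 0.   -0.05 -0.  ] deg 2.6
(-1.8, 0.5, -2.0) [553.9 186.5 144.1]
offset [-2.4 -0.2  8.5] turn [ 0.   -0.08 -0.  ] deg 4.6
```

```bash
python3 tgt.py -3.3,1.5,0 -3.6,0.5,-1 -4,0,-2
```

```text
clk 12.65 Q [-2.41  0.    2.23] yaw/th/roll [-0.13  2.62  0.1 ] F stand [-5.22 -0.23 -1.92] M [-0.15  0.51  0.04] grip 11.3
(-3.3, 1.5, 0.0) [553.6 184.4 148.1]
offset [-0.  -0.2  4.6] turn [ 0.   -0.05 -0.  ] deg 2.6
(-3.6, 0.5, -1.0) [553.6 184.4 145.6]
offset [-0.2 -0.2  7.1] turn [ 0.   -0.06 -0.  ] deg 3.6
(-4.0, 0.0, -2.0) [553.6 184.3 143.6]
offset [-0.2 -0.3  9.1] turn [ 0.   -0.08 -0.  ] deg 4.6
```

apply_moves:
  turn:
    - [0, 0, 0]
    - [0, -0.02, 0]
    - [0, -0.045, 0]
    - [0, -0.045, 0]
  offset:
    - [0.9, -0.1, 0]
    - [0.5, -0.2, 2.3]
    - [0, -0.2, 4.6]
    - [0, -0.2, 4.6]
  hand: [5, 5, 5, 5]

```text
clock: 12.98
ee_pos: [553.3, 184.3, 147.7]
tcp_rot: [[-0.135, -0.991, -0.002], [-0.991, 0.135, 0.001], [-0.0, 0.002, -1.0]]
ft_force: [-0.1, -0.1, -2.4]
grip_width: 11.4
```

```bash
python3 tgt.py -3.6,0.5,-1 -3.6,0,-1
```

```text
clk 12.98 Q [-3.37  0.05  1.11] yaw/th/roll [-0.15 -0.02  0.14] F stand [-0.16  0.12 -2.37] M [-0.03 -0.04  0.04] grip 11.4
(-3.6, 0.5, -1.0) [553.6 184.4 145.6]
offset [-0.1 -0.3  2.1] turn [ 0.   -0.02 -0.  ] deg 1.0
(-3.6, 0.0, -1.0) [553.6 184.4 145.1]
offset [-0.1 -0.3  2.6] turn [ 0.   -0.02 -0.  ] deg 1.0
```

apply_moves:
  turn:
    - [0, -0.01, 0]
    - [0, -0.018, 0]
    - [0, -0.018, 0]
    - [0, -0.018, 0]
  offset:
    - [0, -0.1, 1]
    - [0, -0.2, 2]
    - [0, -0.2, 2.6]
    - [0, -0.2, 2.6]
  hand: [5, 5, 5, 5]

```text
clock: 13.32
ee_pos: [553.4, 184.3, 145.0]
tcp_rot: [[-0.135, -0.991, -0.0], [-0.991, 0.135, 0.018], [-0.018, 0.003, -1.0]]
ft_force: [0.5, -0.9, -1.6]
grip_width: 11.6
```

```bash
python3 tgt.py -3.8,-1,-2
```

```text
clk 13.32 Q [-3.7  -0.09 -0.11] yaw/th/roll [-0.15 -1.04  0.16] F stand [-0.8  -0.62 -1.58] M [-0.04  0.22  0.05] grip 11.6
(-3.8, -1.0, -2.0) [553.6 184.5 142.6]
offset [-0.2 -0.2  2.3] turn [ 0.   -0.02 -0.  ] deg 1.0
```

apply_moves:
  turn:
    - [0, -0.006, 0]
    - [0, -0.008, 0]
    - [0, -0.008, 0]
  offset:
    - [0, 0, 0.8]
    - [0, 0, 1.5]
    - [0, 0, 1.5]
  hand: [5, 5, 5]

```text
clock: 13.57
ee_pos: [553.4, 184.2, 143.4]
tcp_rot: [[-0.135, -0.991, 0.001], [-0.991, 0.135, 0.026], [-0.026, 0.003, -1.0]]
ft_force: [0.5, -2.9, -1.5]
grip_width: 11.6
```

```bash
python3 tgt.py -3.8,-1,-2; python3 - <<'E'
from mv import *
im=vision.camera("scene")[:,:,::-1].copy(); cv2.imwrite("pics/scene9.png",im)
cv2.imwrite("pics/s9c.png",cv2.resize(im[70:170,280:400],None,fx=6,fy=6,interpolation=cv2.INTER_CUBIC))
E
```

```text
clk 13.57 Q [-3.99 -0.14 -0.98] yaw/th/roll [-0.16 -1.5   0.15] F stand [-2.82 -0.91 -1.49] M [-0.08  0.38  0.  ] grip 11.6
(-3.8, -1.0, -2.0) [553.6 184.5 142.6]
offset [-0.3 -0.1  0.8] turn [ 0.   -0.01 -0.  ] deg 0.5
```

View pics/s9c.png

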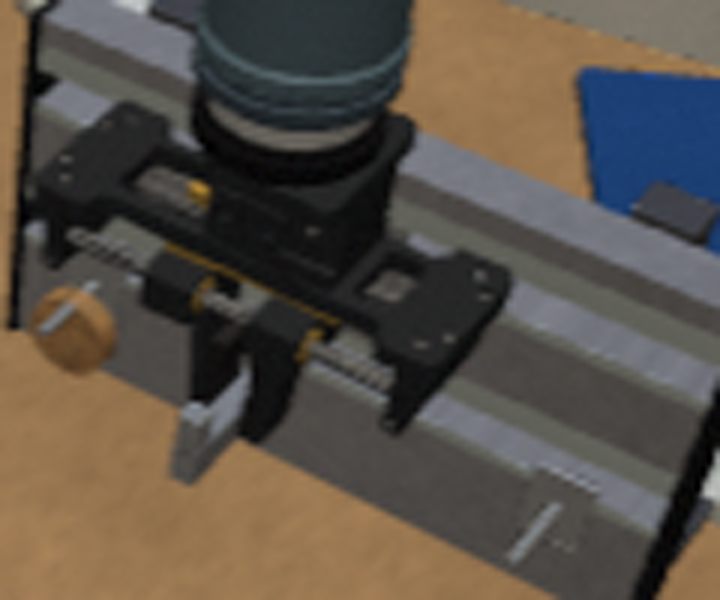

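apply_moves:
  turn:
    - [0, 0, 0]
    - [0, 0, 0]
    - [0, 0, 0]
  offset:
    - [0.3, 0.1, 0.7]
    - [0.3, 0.1, 1.5]
    - [0.3, 0.1, 1.5]
  hand: [5, 5, 5]

```text
clock: 13.87
ee_pos: [553.2, 184.1, 141.8]
tcp_rot: [[-0.135, -0.991, 0.001], [-0.991, 0.135, 0.026], [-0.026, 0.003, -1.0]]
ft_force: [0.0, -1.3, -1.9]
grip_width: 11.3
```

```bash
python3 tgt.py
```

```text
clk 13.87 Q [-4.1   0.06 -2.6 ] yaw/th/roll [-0.16 -1.5   0.16] F stand [-1.28 -0.19 -1.93] M [-0.1   0.09 -0.03] grip 11.3
```

apply_moves:
  turn:
    - [0, 0, 0]
    - [0, 0, 0]
    - [0, 0, 0]
  offset:
    - [0, 0, 0.7]
    - [0, 0, 1.5]
    - [0, 0, 1.5]
  hand: [5, 5, 5]

```text
clock: 14.12
ee_pos: [553.5, 184.1, 140.6]
tcp_rot: [[-0.135, -0.991, 0.001], [-0.991, 0.135, 0.026], [-0.026, 0.002, -1.0]]
ft_force: [0.1, -3.4, 0.7]
grip_width: 11.3
```

```bash
python3 tgt.py
```

```text
clk 14.12 Q [-4.06 -0.22 -3.76] yaw/th/roll [-0.16 -1.51  0.13] F stand [-3.4  -0.59  0.7 ] M [-0.02  0.19  0.1 ] grip 11.3
```

```bash
python3 tgt.py -4.3,-3.9,-2.3
```

```text
clk 14.12 Q [-4.06 -0.22 -3.76] yaw/th/roll [-0.16 -1.51  0.13] F stand [-3.4  -0.59  0.7 ] M [-0.02  0.19  0.1 ] grip 11.3
(-4.3, -3.9, -2.3) [553.6 184.1 139.3]
offset [-0.  -0.   1.3] turn [ 0.   -0.01 -0.  ] deg 0.8
```

apply_moves:
  turn:
    - [0, -0.007, 0]
    - [0, -0.014, 0]
    - [0, -0.014, 0]
  offset:
    - [0, 0, 0.7]
    - [0, 0, 1.3]
    - [0, 0, 1.3]
  hand: [5, 5, 5]

```text
clock: 14.37
ee_pos: [553.7, 183.8, 139.7]
tcp_rot: [[-0.135, -0.991, 0.004], [-0.99, 0.135, 0.041], [-0.041, 0.002, -0.999]]
ft_force: [-1.7, -3.6, 3.1]
grip_width: 11.4
```

```bash
python3 tgt.py; python3 - <<'E'
from mv import *
im=vision.camera("side")[:,:,::-1].copy(); cv2.imwrite("pics/side10.png",im)
E
```

```text
clk 14.37 Q [-4.59 -0.47 -3.44] yaw/th/roll [-0.17 -2.34  0.1 ] F stand [-3.75  1.17  3.1 ] M [0.12 0.39 0.17] grip 11.4
```

View pics/side10.png

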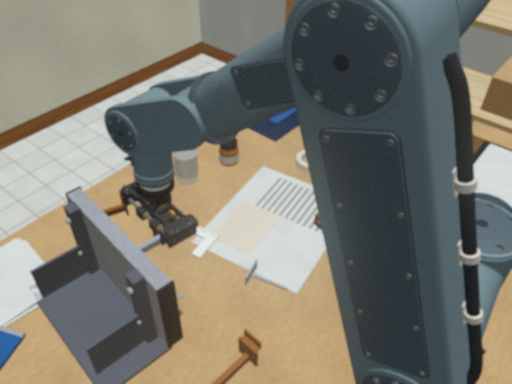

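apply_moves:
  turn:
    - [0, 0, 0]
    - [0, 0, 0]
    - [0, 0, 0]
    - [0, 0, 0]
    - [0, 0, 0]
    - [0, 0, 0]
  offset:
    - [0, 0, 0]
    - [0, 0, 0]
    - [0, 0, 0]
    - [0, 0, 0]
    - [0, 0, 0]
    - [0, 0, 0]
  hand: [14, 18, 24, 30, 36, 40]
  squeeze: 10

```text
clock: 14.92
ee_pos: [553.6, 184.0, 139.6]
tcp_rot: [[-0.135, -0.991, 0.004], [-0.99, 0.135, 0.04], [-0.041, 0.002, -0.999]]
ft_force: [-0.1, 0.4, 0.3]
grip_width: 39.5
```

```bash
python3 tgt.py; python3 - <<'E'
from mv import *
im=vision.camera("wrist")[:,:,::-1].copy(); cv2.imwrite("pics/wrist11.png",im)
im=vision.camera("scene")[:,:,::-1].copy(); cv2.imwrite("pics/scene11.png",im)
cv2.imwrite("pics/s11c.png",cv2.resize(im[70:170,280:400],None,fx=6,fy=6,interpolation=cv2.INTER_CUBIC))
E
```

```text
clk 14.92 Q [-4.39 -0.36 -3.57] yaw/th/roll [-0.16 -2.32  0.11] F stand [0.38 0.13 0.32] M [-0.04 -0.1  -0.01] grip 39.5
```

View pics/wrist11.png

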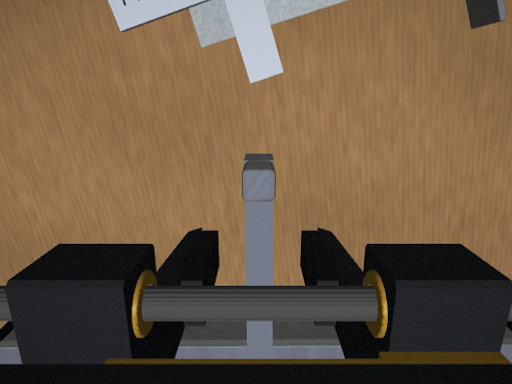

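View pics/s11c.png

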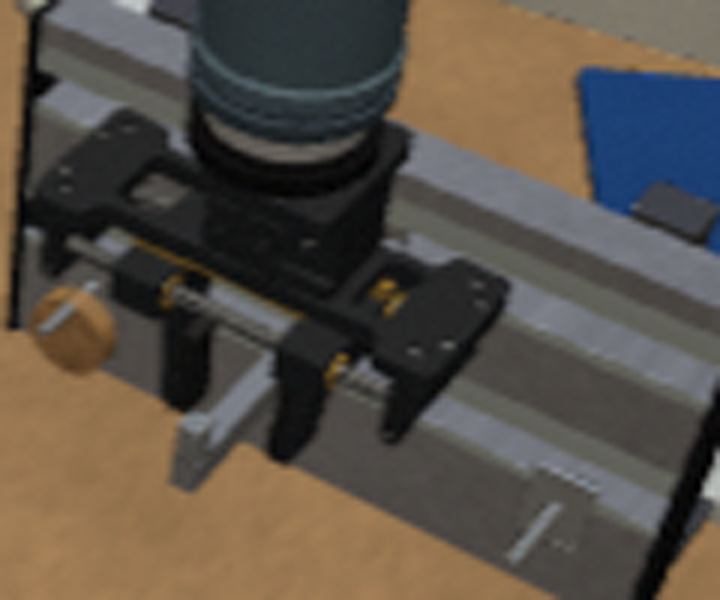

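apply_moves:
  turn:
    - [0, 0, 0]
    - [0, 0, 0]
    - [0, 0, 0]
    - [0, 0, 0]
    - [0, 0, 0]
    - [0, 0, 0]
    - [0, 0, 0]
    - [0, 0, 0]
    - [0, 0, 0]
    - [0, 0, 0]
  offset:
    - [0, 0, -4]
    - [0, 0, -14]
    - [0, 0, -30]
    - [0, 0, -50]
    - [0, 0, -75]
    - [0, 0, -105]
    - [20, 0, -135]
    - [50, 0, -160]
    - [80, 0, -170]
    - [80, 0, -170]
  hand: [40, 40, 40, 40, 40, 40, 40, 40, 40, 40]

```text
clock: 15.85
ee_pos: [543.5, 94.0, 310.9]
tcp_rot: [[-0.138, -0.99, 0.011], [-0.99, 0.138, 0.038], [-0.039, -0.005, -0.999]]
ft_force: [-0.4, -0.4, 0.7]
grip_width: 40.1
```

```bash
python3 - <<'E'
from mv import *
o=ctrl.get_obs(); print(o['clock'],o['ft_force'],o['joint_pos'])
c=cam("wrist"); im=vision.camera("wrist")[:,:,::-1].copy(); cv2.imwrite("pics/wrist12.png",im); np.savez("w12.npz",K=c[0],R=c[1],t=c[2])
im=vision.camera("scene")[:,:,::-1].copy(); cv2.imwrite("pics/scene12.png",im)
cv2.imwrite("pics/s12c.png",cv2.resize(im[60:180,270:420],None,fx=5,fy=5,interpolation=cv2.INTER_CUBIC))
E
```

```text
15.85 [-0.4  -0.43  0.72] [  -3.7     4.63   93.      2.23   81.91 -176.07]
```

View pics/wrist12.png

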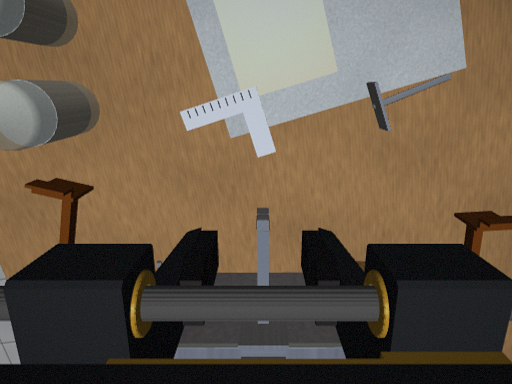

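View pics/s12c.png

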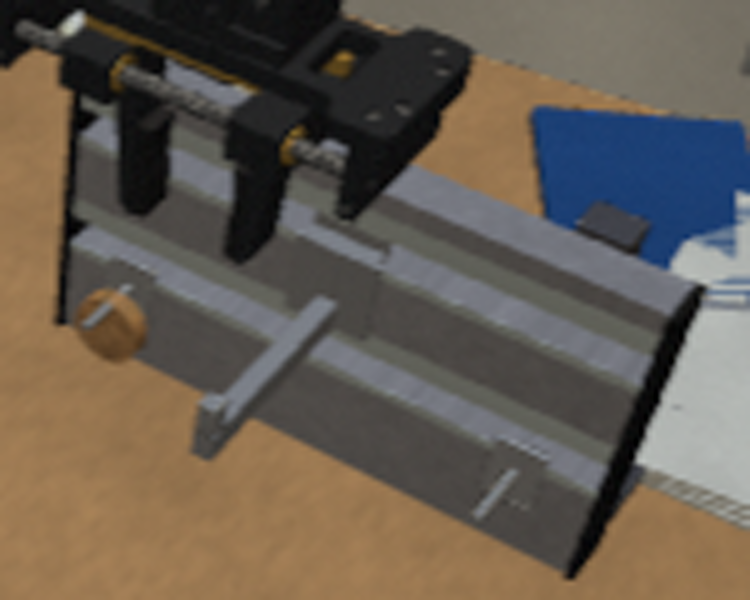

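```bash
python3 - <<'E'
from mv import *
to([490,130,345],Rt(55,-30))
E
```

```text
offset [-26.8  56.5 -36.3] turn [ 0.13 -0.47  0.46] deg 38.5
```

apply_moves:
  turn:
    - [0.02, -0.06, 0.1]
    - [0.04, -0.12, 0.19]
    - [0.06, -0.18, 0.26]
    - [0.08, -0.25, 0.32]
    - [0.1, -0.32, 0.38]
    - [0.11, -0.39, 0.42]
    - [0.13, -0.47, 0.46]
    - [0.13, -0.47, 0.46]
    - [0.13, -0.47, 0.46]
  offset:
    - [0, 5, -12]
    - [-4, 12, -24]
    - [-8, 22, -32]
    - [-13, 32, -36]
    - [-18, 42, -36]
    - [-22, 50, -36]
    - [-27, 56, -36]
    - [-27, 56, -36]
    - [-27, 56, -36]
  hand: [40, 40, 40, 40, 40, 40, 40, 40, 40]

```text
clock: 16.7
ee_pos: [489.8, 130.4, 344.0]
tcp_rot: [[-0.499, -0.819, 0.281], [-0.711, 0.573, 0.407], [-0.495, 0.003, -0.869]]
ft_force: [0.2, 1.2, 0.6]
grip_width: 40.2
```

```bash
python3 - <<'E'
from mv import *
o=ctrl.get_obs(); print(o['clock'],o['joint_pos'])
c=cam("wrist"); im=vision.camera("wrist")[:,:,::-1].copy(); cv2.imwrite("pics/wrist13.png",im); np.savez("w13.npz",K=c[0],R=c[1],t=c[2])
cv2.imwrite("pics/wrist13b.png",cv2.resize(im,(800,600),interpolation=cv2.INTER_CUBIC))
E
```

```text
16.7 [ -14.79  -14.39  111.08   28.88   74.43 -165.47]
```

View pics/wrist13b.png

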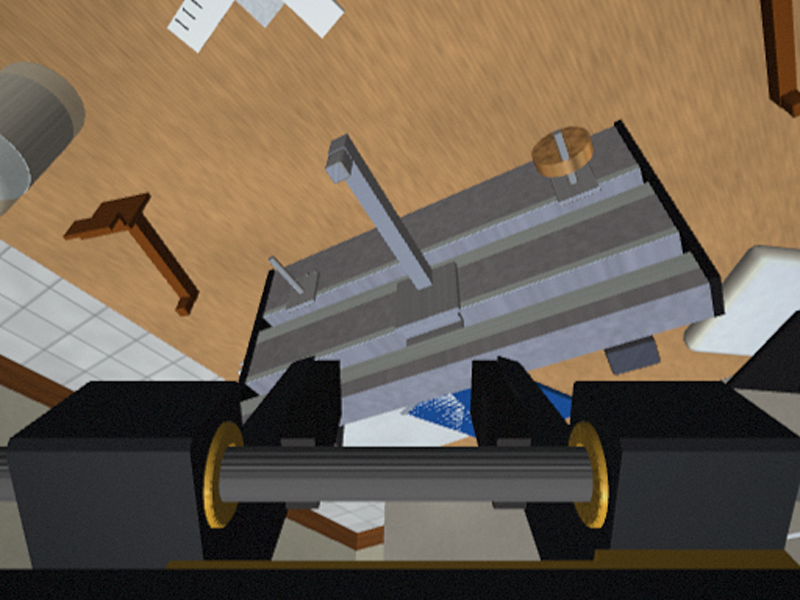

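```bash
python3 - <<'E'
import cv2
a=cv2.imread("pics/wrist13.png")
cv2.imwrite("pics/w13c.png",cv2.resize(a[80:225,200:310],None,fx=5,fy=4.1,interpolation=cv2.INTER_CUBIC))
E
```

```text
(no output)
```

View pics/w13c.png

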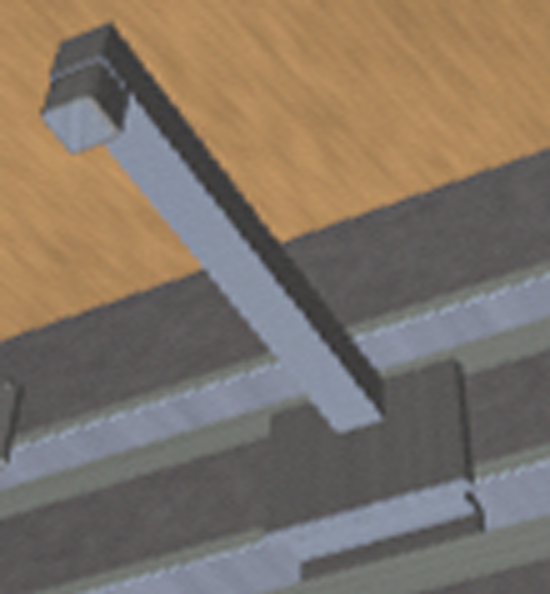

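```bash
python3 - <<'E'
from h import *
f=np.load("w13.npz"); c=(f['K'],f['R'],f['t'])
a=np.radians(82.4); n=np.array([np.cos(a),np.sin(a),0]); ys=np.array([-np.sin(a),np.cos(a),0])
def hit(uv,x):
    C,d=ray(c,uv); s=(344.4+x-C@n)/(d@n); return C+s*d
k=lambda u,v:(200+u/5,80+v/4.1)
for nm,uv,x in [('plate R top',k(470,482),-5),('plate L top',k(268,535),-5),('plate R bot?',k(462,362),-5),('mouth R',(435.2,150.4),0),('mouth L',(158.7,248.3),0)]:
    h=hit(uv,x); print(nm,h,'y',h@ys+524.2)
s=cam("scene"); 
c3=lambda u,v:(270+u/5,60+v/5)
# bar top at outer end near block (scene) & wrist: right top corner of block
print(tri(s,c3(212,398),c,k(82,98)), 'end top rear/mid')
print('bar/plate', tri(s,c3(325,300),c,k(358,425)))
E
```

```text
plate R top [540.29 270.32 164.1 ] y 24.403491613064602
plate L top [590.04 263.68 162.46] y -25.779009596151923
plate R bot? [538.43 270.57 116.56] y 26.28564703461541
mouth R [395.89 294.63 161.38] y 170.7548543394371
mouth L [730.69 249.96 165.74] y -167.0157747567132
(array([547.67, 144.68, 141.39]), np.float64(5.5125967572535295)) end top rear/mid
bar/plate (array([565.25, 265.04, 129.44]), np.float64(3.164601841644767))
```

```bash
python3 - <<'E'
from rig import ctrl
print(ctrl.job_done()); print(ctrl.get_obs()['clock'])
E
```

```text
the job is handed in; nothing more can be done
None
the job is handed in; nothing more can be done
```

The steel hook now hangs in the middle of the top groove. I handed the job in at about 17 s on the robot's clock, with the arm clear of everything.

**What I did:** I gripped the bar, entered the lip at a 45° tilt, turned the bar down to about a 2.3° droop, lowered until I felt the groove floor, and let go.

**Last checks:**
- **Release:** the hook did not visibly move when I let go, and the force on the gripper stayed near zero.
- **Seating:** the final pictures show the tongue lying in the mouth and the lip up behind the skin.
- **Centring:** the plate's edges measured at y ≈ +24 and −26 mm, so it is about 0.7 mm off the middle.
- **Other items:** none appeared moved in the pictures I took. I did not compare every one of them before and after.

**What disagreed:**
- **Groove height:** my first reading by touch put the groove about 5 mm above where the camera did. The final contact with the floor gave about 160.6 mm, against 159 mm by camera, so I trusted that.
- **Contact force:** one push while feeling for the groove met about 19 N. The grip on the hook showed no slip afterwards.
- **Droop:** the rough two-view estimate after release was about 3.3°, slightly over the stated 2 to 3°. That method is only good to a few millimetres.

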